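# Gauge the mortar cores and row them up by thickness

## Task

Gauge every mortar core on the bench caliper, one at a time, working from the thickest core present down to the thinnest: stand it upright between the jaws, slide the jaw gently shut until both jaws bear firmly on the core, keep them so for a moment, then open up again and stand the core upright in its tray. The two thick sizes (68 and 60 mm) belong in the wide tray, the two thin sizes (50 and 42 mm) in the narrow tray; all are equally tall. Finish with the empty caliper slid fully shut, and leave the two white sample jars where they stand.

Things in the scene. Friction and masses are not known exactly. Their poses are not given: they have to be found in the camera images.
- core_a: the thickest core: a plain grey mortar cylinder (core slice), 68 mm in diameter and 48 mm tall, standing upright on the bench; origin at the centre of its underside, z up along its axis. Two or three of the four sizes are there in a run; this one may be absent.
- core_b: the second thickest core: a plain grey mortar cylinder (core slice), 60 mm in diameter and 48 mm tall, standing upright on the bench; origin at the centre of its underside, z up along its axis. Two or three of the four sizes are there in a run; this one may be absent.
- core_c: the second thinnest core: a plain grey mortar cylinder (core slice), 50 mm in diameter and 48 mm tall, standing upright on the bench; origin at the centre of its underside, z up along its axis. Two or three of the four sizes are there in a run; this one may be absent.
- core_d: the thinnest core: a plain grey mortar cylinder (core slice), 42 mm in diameter and 48 mm tall, standing upright on the bench; origin at the centre of its underside, z up along its axis. Two or three of the four sizes are there in a run; this one may be absent.
- caliper_base: bench caliper, fixed to the bench: aluminium base plate 290 x 110 x 4 mm; origin at the centre of its underside. The jaw slides along its x axis; the jaws stand on its top (4 mm up).
- fixed_face (a point): the fixed jaw at the +x end of the caliper, a steel block 44 mm wide whose top is 20 mm above the bench. This point is at the foot of its flat measuring face, mid-width, 115 mm along +x from the base plate's origin and on the plate's top; the face looks to the base's -x. A core is stood on the base plate in front of this face.
- moving_face (a point): the sliding jaw, a steel block 44 mm wide and of the same height, carried by the caliper's slide. This point is at the foot of its flat measuring face, mid-width; the face looks to the base's +x, towards the fixed jaw.
- caliper (a joint): opening of the caliper: the gap between the two jaw faces in m, 0 = shut, 0.11 = fully open. It slides stiffly (about 2 N) and stays where it is left; it may be part open at the start, too little for a thick core.
- slide_grip (a point): centre of the top of the black upright grip on the caliper's slide, 85 mm behind (base -x of) the sliding jaw's face and 74 mm above the bench. The grip is a post 14 mm along the slide by 24 mm across, free from 15 to 74 mm above the bench; push or pinch it to slide the jaw.
- wide_tray: wide white tray fixed to the bench, an open trough along its x axis for one row of two cores: inside 220 mm long (x) and 80 mm wide (y), floor 5 mm thick, walls 6 mm thick and 12 mm tall; origin at the centre of its underside. Two cores stand well at 55 mm either side of the middle.
- narrow_tray: narrow white tray fixed to the bench, an open trough along its x axis for one row of two cores: inside 220 mm long (x) and 60 mm wide (y), floor 5 mm thick, walls 6 mm thick and 12 mm tall; origin at the centre of its underside. Two cores stand well at 55 mm either side of the middle.
- jar_1: squat white plastic sample jar, 60 mm in diameter and 80 mm tall, standing beyond the cores; a bystander. Origin at the centre of its underside.
- jar_2: squat white plastic sample jar, 60 mm in diameter and 80 mm tall, standing beyond the trays; a bystander. Origin at the centre of its underside.
Mind the look-alikes: they are no part of the job. What is shaped like the narrow_tray but purple is not meant. Leave any orange look-alike of the core_a alone.

How it is judged:
On the way, in this order (a step that is already met when the one before it is completed fails the run):
1. the thickest core (68 mm), if present, stands upright between the caliper jaws with both bearing on it (contact force between each of caliper_c2, caliper_base_c1 and core_a above 1.5 N and angle between core_a's own z axis and vertical below 0.1 rad), for 0.3 s.
2. the second thickest core (60 mm), if present, stands upright between the caliper jaws with both bearing on it (contact force between each of caliper_c2, caliper_base_c1 and core_b above 1.5 N and angle between core_b's own z axis and vertical below 0.1 rad), for 0.3 s.
3. the second thinnest core (50 mm), if present, stands upright between the caliper jaws with both bearing on it (contact force between each of caliper_c2, caliper_base_c1 and core_c above 1.5 N and angle between core_c's own z axis and vertical below 0.1 rad), for 0.3 s.
4. the thinnest core (42 mm), if present, stands upright between the caliper jaws with both bearing on it (contact force between each of caliper_c2, caliper_base_c1 and core_d above 1.5 N and angle between core_d's own z axis and vertical below 0.1 rad), for 0.3 s.
At the end, for the whole second after the job is handed in: Every core present stands upright (within 0.08 rad) and at rest on the floor of its own tray, between the walls (within 14 mm of the row's centre line): 68 and 60 mm cores in the wide tray, 50 and 42 mm cores in the narrow one; the caliper is shut to under 6 mm (x of core_a in the frame of wide_tray between -0.095 and 0.095 m and y of core_a in the frame of wide_tray between -0.014 and 0.014 m and z of core_a in the frame of wide_tray between 0.001 and 0.009 m and angle between each of core_a, core_b, core_c, core_d's own z axis and vertical below 0.08 rad and linear speed of each of core_a, core_b, core_c, core_d below 0.02 m/s and x of core_b in the frame of wide_tray between -0.095 and 0.095 m and y of core_b in the frame of wide_tray between -0.014 and 0.014 m and z of core_b in the frame of wide_tray between 0.001 and 0.009 m and x of core_c in the frame of narrow_tray between -0.095 and 0.095 m and y of core_c in the frame of narrow_tray between -0.014 and 0.014 m and z of core_c in the frame of narrow_tray between 0.001 and 0.009 m and x of core_d in the frame of narrow_tray between -0.095 and 0.095 m and y of core_d in the frame of narrow_tray between -0.014 and 0.014 m and z of core_d in the frame of narrow_tray between 0.001 and 0.009 m and value of joint caliper below 0.006 m); the robot touches nothing.
It fails at once if a sample jar is shifted by more than 30 mm (distance of any of jar_1, jar_2 from where it was at the start of the episode above 0.03 m).
It fails at once if the caliper is rammed onto a core with more than 60 N (contact force between caliper_c2 and core_a above 60 N or contact force between caliper_c2 and core_b above 60 N or contact force between caliper_c2 and core_c above 60 N or contact force between caliper_c2 and core_d above 60 N).
Of core_a, core_b, core_c, core_d only 2 to 3 are there at a start; the rules pass over those that are not, and their reading is None.
At some moment in a run one of core_a, core_b, core_c, core_d may be knocked a few centimetres aside while the robot is not near it.
It also fails if it takes over 210 s, if anything falls off the work surface, if the arm or the gripper's body presses on something with over 40 N, if the wrist force passes 120 N, or if a joint passes its speed limit or range.

## Robot

A 6-joint arm with a two-finger parallel gripper is mounted at the origin on the work surface. World frame = base frame: x ahead of the robot, y to its left, z up, the work surface at z = 0. Lengths are in m, angles in rad, forces in N, time in s.
With the tool pointing down it reaches from about 0.375 to 0.975 m from the base axis. Payload 3.8 kg.
Tool frame: the origin (TCP) lies at the very end of the fingers, on their centre line; the grasp point (between the pads) lies 19 mm behind it; z points along the fingers, x is the direction in which the jaws open and shut, and the axes are right-handed (so a half turn about z gives the same grasp; the last joint's range is limited). The gripper opens to 88 mm and grips with 3 to 60 N. Pads are 18 mm wide; open, the fingers measure 123 mm over their backs; the gripper's body (75 mm by 187 mm) begins 45 mm behind the grasp point.
Start: joints at [-1.291, 0.264, 1.604, -0, 1.274, -0.037], TCP at [0.21, -0.641, 0.215] pointing down, gripper open.
Joint ranges: [-2.63, 2.63], [-0.94, 2.18], [0.31, 2.57], [-1.31, 4.45], [0, 2.66], [-2.55, 2.55]. Speed limits (rad/s): [2.57, 2.57, 3.14, 3.14, 3.14, 3.14].

## Interface

Orientations are given as a unit quaternion [x, y, z, w].
In Python, from plant import robot, imaging, ticket gives the robot as it stands.
- The arm moves only by the shell command python3 -m pendant 'ROWS'. ROWS is JSON, a list of rows, each a list of 7 numbers: the shift along the tool's x, y, z in cm, then the turn, a rotation vector about the tool's x, y, z in degrees, then the closure, from 0 (fully open) to 1 (shut). A call has 1 to 8 rows; each row shifts and turns the commanded pose from where the row before left it, along the tool's axes as they then stand; what a row does not reach is not made up. A row lasts 1/12 s, in which the tool goes at most 41.7 mm and 7.16 degrees, less where a joint would pass 70% of its speed; a pose out of reach is approached as far as the arm can. A call with a gripper value outside its range is refused whole. The fingers move at their own pace and stop on an object; the grip force is fixed at half the most. Time passes only in rows, so rows that do not move let the fingers close. It gives the time, the measured TCP pose, the force and the opening at its end, in the units of the state.
- robot.read_state(): the state, without advancing time (a new reading comes with each control period).
- imaging.read_camera(name): name is "side" or "top"; returns a dict with "image" (420x560x3 uint8, red, green, blue), "z_map" (420x560 float32, m along the optical axis (not along the pixel's ray), 0 where there is no reading), "K" (3x3 intrinsics, pixels), "xyz" and "orientation" of the camera in the world. Camera axes: x right, y up, looking along -z (the intrinsics and any distortion apply to the point x, -y, -z); pixel columns grow to the right and rows downward; lengths in m; the calibration is good to about 2 mm. A picture is of the moment at which its call begins.
- ticket.finish_job(): hands the job in, once; it reports no verdict.
The state is a dict: "clock": time; "joint_positions": joint angles; "qvel": joint speeds; "joint_torque": joint torques, N m; "tool_pos": TCP position; "tool_rot": TCP orientation; "force": force on the tool from outside, world axes, zero at the start; "ft_torque": the same for the moment, N m; "width": finger opening in m.
Only numpy, scipy, OpenCV 4.12 (cv2) and the standard library are available. Lean on these libraries where they do the work, as an engineer would, in place of code of your own. Each camera call takes 0.05 s, during which the arm holds its last target.

## Working session

There is one attempt and no reset: what is moved stays moved. The work goes in short steps, Python scripts to look and compute and a shell command to move; the robot and the scene stay as the last step left them, time stands still between calls to the robot, and variables do not carry over. Pictures are saved under pics/ and viewed, and the job is handed in when it is done.

```bash
ls; mkdir -p pics; python3 - <<'E'
from plant import robot, imaging
import cv2
s=robot.read_state(); print(s)
for n in("side","top"):
    c=imaging.read_camera(n); cv2.imwrite(f"pics/{n}0.png",c["image"][:,:,::-1]); print(n,c["K"],c["xyz"],c["orientation"],[k for k in c])
E
```

```text
pics
{'clock': 0.0, 'joint_positions': array([-1.29090989e+00,  2.64724383e-01,  1.60535948e+00, -2.20371397e-05,
        1.27368021e+00, -3.69185839e-02]), 'qvel': array([-0.00012044, -0.00074036, -0.00102433, -0.00080388,  0.00019758,
       -0.00111807]), 'joint_torque': array([-1.38250511e-03, -5.02109599e+01, -3.56874025e+01,  7.26966793e-02,
        2.95151048e-02, -1.80519660e-04]), 'tool_pos': array([ 0.21005519, -0.6406921 ,  0.21321528]), 'tool_rot': array([ 8.09795277e-01, -5.86711539e-01, -8.61581149e-04, -6.60724775e-04]), 'force': array([ 0.68087872,  0.34892829, -0.71297029]), 'ft_torque': array([ 0.01693983,  0.02277813, -0.00334889]), 'width': 0.08815324838087592}
side [[415.73064228   0.         275.41332914]
 [  0.         415.73064228 210.57703733]
 [  0.           0.           1.        ]] [8.00850951e-04 8.44683020e-01 6.01524295e-01] [-0.13488803  0.49633205  0.83020136 -0.21500098] ['image', 'z_map', 'K', 'xyz', 'orientation']
top [[392.66954324   0.         278.54746495]
 [  0.         392.66954324 206.83483783]
 [  0.           0.           1.        ]] [ 0.29746593 -0.00347864  0.92895326] [ 0.08167581 -0.05756366 -0.69634466  0.71071767] ['image', 'z_map', 'K', 'xyz', 'orientation']
```

View pics/side0.png

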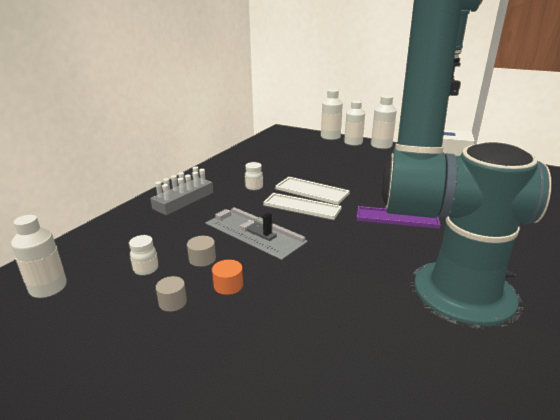

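View pics/top0.png

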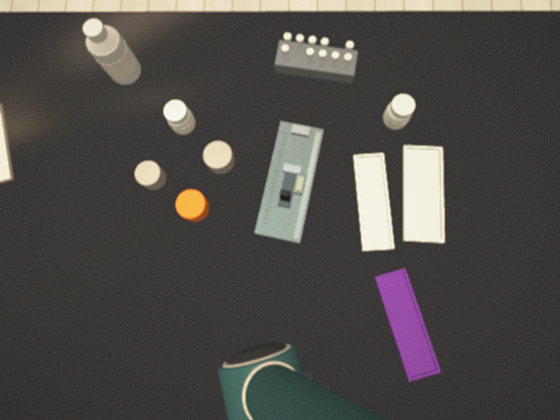

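The side view shows two grey cores at about (202,251) and (171,293), and an orange look-alike at (228,277). The caliper is at about (255,232). The white narrow tray is at (302,206), the white wide tray at (312,190) and the purple look-alike at (398,217). In the top view the cores are at (217,156) and (149,174), the orange one at (191,205), the narrow tray at (374,202) and the wide tray at (424,194). Next I'll measure them.

```bash
cat > h.py <<'E'
import numpy as np, cv2
from scipy.spatial.transform import Rotation as R
from plant import robot, imaging
def cam(n): return imaging.read_camera(n)
def ray(c,u,v,z):
    d=np.array([(u-c["K"][0,2])/c["K"][0,0],-(v-c["K"][1,2])/c["K"][1,1],-1.0])
    d=R.from_quat(c["orientation"]).as_matrix()@d
    o=np.array(c["xyz"]); return o+d*(z-o[2])/d[2]
def cloud(c):
    h,w=c["z_map"].shape; v,u=np.mgrid[:h,:w]; Z=c["z_map"]
    p=np.stack([(u-c["K"][0,2])/c["K"][0,0]*Z,-(v-c["K"][1,2])/c["K"][1,1]*Z,-Z],-1)
    return p@R.from_quat(c["orientation"]).as_matrix().T+np.array(c["xyz"])
def proj(c,p):
    q=R.from_quat(c["orientation"]).as_matrix().T@(np.array(p)-c["xyz"])
    return np.array([c["K"][0,0]*q[0]/-q[2]+c["K"][0,2], -c["K"][1,1]*q[1]/-q[2]+c["K"][1,2]])
def blobs(m,amin=30):
    n,l,s,ce=cv2.connectedComponentsWithStats(m.astype(np.uint8)); 
    return [(l==i) for i in range(1,n) if s[i,4]>=amin]
E
python3 - <<'E'
from h import *
for n in("top","side"):
    c=cam(n); P=cloud(c); X,Y,Z=P[...,0],P[...,1],P[...,2]
    im=c["image"].astype(int); ok=c["z_map"]>0
    ws=(X>0.2)&(X<0.8)&(abs(Y)<0.6)&ok
    print(n,"bench z",np.median(Z[ws]))
    # tops at 48mm
    for b in blobs(ws&(abs(Z-0.048)<0.006),60):
        (x,y),r=cv2.minEnclosingCircle(np.stack([X[b],Y[b]],-1).astype(np.float32))
        print(n,"48mm",b.sum(),"ctr",round(x,4),round(y,4),"r",round(r,4),"mean",X[b].mean().round(4),Y[b].mean().round(4),"eqr",np.median(Z[b]).round(4),im[b].mean(0).astype(int), np.argwhere(b).mean(0)[::-1].astype(int))
    white=(im.min(2)>150)&ws&(Z<0.03)
    for b in blobs(white,300):
        rct=cv2.minAreaRect(np.stack([X[b],Y[b]],-1).astype(np.float32)); print(n,"white",b.sum(),rct,np.median(Z[b]))
c=cam("top"); cv2.imwrite("pics/c1.png",cv2.resize(c["image"][110:255,110:340,::-1],None,fx=3.4,fy=3.4,interpolation=cv2.INTER_CUBIC))
E
```

```text
top bench z 0.001463599728344922
top 48mm 83 ctr 0.7097 -0.2514 r 0.0293 mean 0.6945 -0.2424 eqr 0.0498 [174 168 145] [395 117]
top 48mm 94 ctr 0.6921 0.2756 r 0.0293 mean 0.6763 0.2666 eqr 0.0502 [160 155 134] [181 122]
top 48mm 633 ctr 0.5985 0.1773 r 0.0344 mean 0.5972 0.1768 eqr 0.0491 [228 215 184] [217 154]
top 48mm 505 ctr 0.5503 0.3407 r 0.0303 mean 0.5498 0.3396 eqr 0.0489 [226 214 183] [147 172]
top 48mm 669 ctr 0.4783 0.2335 r 0.0341 mean 0.4777 0.2329 eqr 0.0489 [246 177  67] [190 203]
top white 3971 ((0.5494034290313721, 0.006081961095333099), (0.10811196267604828, 0.28565478324890137), 79.00675201416016) 0.005594992955953448
top white 3800 ((0.5222352147102356, -0.3146943151950836), (0.0979410856962204, 0.23230843245983124), 87.74383544921875) 0.006537163892268605
top white 3032 ((0.5006445646286011, -0.19585543870925903), (0.23225761950016022, 0.0775606706738472), 4.607940196990967) 0.006673547775049138
side bench z 0.0005754459918374533
side 48mm 68 ctr 0.7079 -0.2471 r 0.0295 mean 0.7002 -0.2339 eqr 0.048 [188 185 168] [253 176]
side 48mm 366 ctr 0.5946 0.1793 r 0.035 mean 0.5933 0.1826 eqr 0.0483 [177 164 144] [200 243]
side 48mm 133 ctr 0.6899 0.2802 r 0.0298 mean 0.6768 0.2919 eqr 0.0485 [183 179 163] [143 256]
side 48mm 470 ctr 0.4752 0.2356 r 0.035 mean 0.4743 0.2386 eqr 0.0482 [233 134  74] [226 269]
side 48mm 450 ctr 0.5484 0.3425 r 0.0314 mean 0.5465 0.3448 eqr 0.048 [176 163 144] [169 285]
side white 986 ((0.5289444327354431, -0.31193405389785767), (0.10661894828081131, 0.25144731998443604), 85.55392456054688) 0.006909770427043216
side white 993 ((0.5049912929534912, -0.1921290010213852), (0.24909824132919312, 0.09003978222608566), 0.7668171525001526) 0.0069687736330351635
```

View pics/c1.png

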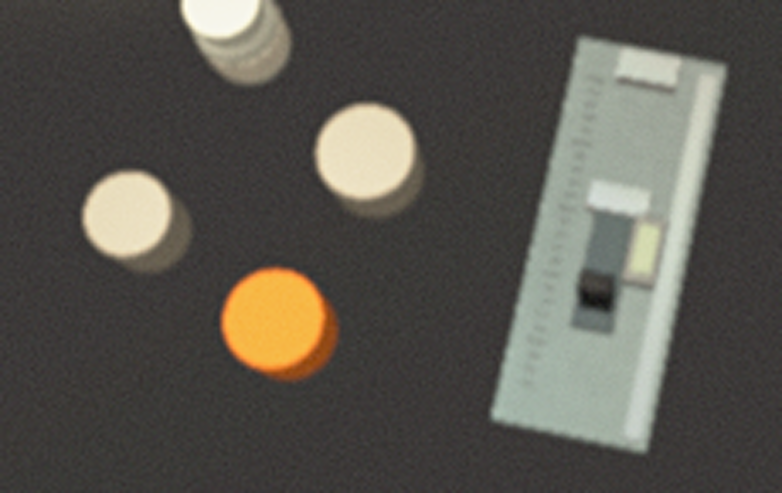

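The grey core at top-view (217,155) measures r≈34 mm, so it is core_a. The grey one at (148,173) measures r≈30 mm, so it is core_b. The (190,204) one is the orange look-alike, and I'll leave it. The enlarged crop confirms the two grey cores. Both belong in the wide tray, which is the wider white one at top-view (424,194). Next are the caliper details and the jar positions.

```bash
python3 - <<'E'
from h import *
c=cam("top"); P=cloud(c); s=cam("side"); Q=cloud(s)
off=0
A=[]
O=np.array([0.5494,0.0061]); a=np.radians(-11); ex=np.array([np.cos(a),np.sin(a)]); ey=np.array([-ex[1],ex[0]])
for nm,P in(("top",P),("side",Q)):
    L=np.stack([(P[...,:2]-O)@ex,(P[...,:2]-O)@ey,P[...,2]],-1).reshape(-1,3)
    L=L[(abs(L[:,0])<.16)&(abs(L[:,1])<.07)]
    for lo,hi in((.06,.085),(.015,.027)):
        b=L[(L[:,2]>lo)&(L[:,2]<hi)]
        print(nm,lo,len(b),b.min(0).round(3) if len(b) else'',b.max(0).round(3) if len(b) else '',b.mean(0).round(3))
    # height map grid
    H={}
    for x,y,z in L: H.setdefault((int(np.floor(x/.015)),int(np.floor(y/.015))),[]).append(z)
    for j in range(3,-5,-1): print(' '.join('%3d'%(1000*np.max(H[(i,j)])) if (i,j) in H else '  .' for i in range(-10,10)))
P=cloud(c)
for nm,P in(("top",cloud(c)),("side",Q)):
    ws=(P[...,0]>.2)&(P[...,0]<.85)&(abs(P[...,1])<.6)
    for b in blobs(ws&(P[...,2]>.07)&(P[...,2]<.087),40): print(nm,"jar",P[b].mean(0).round(3),b.sum())
print([proj(c,[*(O+x*ex+y*ey),.004]).round(1) for x,y in((.145,.055),(.145,-.055),(-.145,-.055),(-.145,.055))])
g=O-0.0*ex
E
```

```text
top 0.06 81 [-0.056 -0.012  0.061] [-0.042  0.012  0.078] [-0.05  -0.001  0.073]
top 0.015 1074 [-0.139 -0.05   0.015] [0.139 0.022 0.027] [ 0.013 -0.021  0.018]
  8   8   8   7   8   6   8   8   8   8   8   8   7   6   8   9   8   8   7   6
  7   8   8   8   9  10   7   8   8   7   8   8  10   8   9   9   9   7   7   9
  8   8   7   7   8   8  10   9   7   8   9  22  22   9   8   7   9  23  23  21
  6   9   8   7  10  19  77  76  20  19  17  25  22   7   9   8   8  25  25  21
  8   9   8   8   7  18  78  77  28  31  30  24  23   9   8   9   8  24  25  21
  7  10   9   9   9  18  15  33  34  33  34  30  23   8   9   8   7  23  23  22
 19  21  19  21  19  19  20  32  33  33  33  28  20  21  21  20  19  20  18   7
 19  19  19  18  19  18  20  18  19  21  19  20  19  20  19  18  19  20  19   8
side 0.06 63 [-0.059 -0.011  0.06 ] [-0.045  0.014  0.076] [-0.054  0.004  0.07 ]
side 0.015 488 [-0.141 -0.052  0.015] [0.135 0.026 0.027] [ 0.007 -0.014  0.018]
  6   6   6   6   5   7   6   6   7   8   6   6   5   6   5   5   7   6   6   6
  5   6   6   7   6   6   6   6   7   6   6   6   6   7   6   7   7   7   6   4
  6   6   6   6   6  17  58  14  14  16  20  23  21   6   6   6   6  23  22  18
  6   5   6   6   6  16  76  73  17  17  21  22  21   8   6   7   6  22  22  20
  6   7   7   6   6  17  76   .  27  31  28  23  22   6   7   6   6  22  23  20
  5   6   6   7   6  14   5   3  28  31  31  21   .   5   7   5   6  21  22   .
 18  18  18  18  18  17  18  17  14  30  31  18  17  17  19  20  18  18  18   .
 15  16  18  17  18  17  18  18  16   .   .   .  18  17  17  17  17  16  19   4
top jar [0.812 0.421 0.079] 145
top jar [ 0.711 -0.252  0.08 ] 430
top jar [0.692 0.275 0.08 ] 413
top jar [0.501 0.015 0.075] 68
side jar [ 0.707 -0.245  0.079] 120
side jar [0.688 0.282 0.079] 286
side jar [0.81  0.455 0.078] 277
[array([279.8, 120.9]), array([322.9, 129.2]), array([299.2, 242.8]), array([253.8, 233. ])]
```

```bash
cat > go.py <<'E'
import sys
from h import *
def go(x,y,z,yaw):
    s=robot.read_state(); M=R.from_quat(s["tool_rot"]).as_matrix(); p=s["tool_pos"]
    cy=np.degrees(np.arctan2(M[1,0],M[0,0])); 
    turn=(cy-yaw+180)%360-180
    ps=np.radians(yaw); T=np.array([[np.cos(ps),np.sin(ps),0],[np.sin(ps),-np.cos(ps),0],[0,0,-1]])
    d=(np.array([x,y,z])-p)*100
    err=R.from_matrix(M.T@np.array([[np.cos(np.radians(cy)),np.sin(np.radians(cy)),0],[np.sin(np.radians(cy)),-np.cos(np.radians(cy)),0],[0,0,-1]]).reshape(3,3)).as_rotvec(degrees=True)
    print("t",round(s["clock"],2),"pos",p.round(4),"yaw",cy.round(1),"w",round(s["width"],4),"F",s["force"].round(1),"j6",s["joint_positions"][5].round(2))
    print("turn z",round(turn,1),"then shift after turn",(T.T@d).round(2),"now-axes",(M.T@d).round(2),"tilt",err.round(2))
go(*map(float,sys.argv[1:5]))
E
python3 go.py 0.501 0.015 0.213 -101
```

```text
t 0.35 pos [ 0.2102 -0.6412  0.2142] yaw -71.9 w 0.0881 F [ 0.  -0.4  0.6] j6 -0.04
turn z 29.1 then shift after turn [-69.97 -16.02   0.12] now-axes [-53.3  -48.07   0.15] tilt [-0.    0.03 -0.  ]
```

```bash
python3 -m pendant '[[0,0,0,0,0,5.8,0],[0,0,0,0,0,5.8,0],[0,0,0,0,0,5.8,0],[0,0,0,0,0,5.8,0],[0,0,0,0,0,5.9,0],[-3,-0.7,0,0,0,0,0],[-3,-0.7,0,0,0,0,0],[-3,-0.7,0,0,0,0,0]]'
python3 -m pendant '[[-3.3,-0.75,0,0,0,0,0],[-3.3,-0.75,0,0,0,0,0],[-3.3,-0.75,0,0,0,0,0],[-3.3,-0.75,0,0,0,0,0],[-3.3,-0.75,0,0,0,0,0],[-3.3,-0.75,0,0,0,0,0],[-3.3,-0.75,0,0,0,0,0],[-3.3,-0.75,0,0,0,0,0]]'
python3 -m pendant '[[-3.3,-0.75,0,0,0,0,0],[-3.3,-0.75,0,0,0,0,0],[-3.3,-0.75,0,0,0,0,0],[-3.3,-0.75,0,0,0,0,0],[-3.3,-0.75,0,0,0,0,0],[-3.3,-0.75,0,0,0,0,0],[-3.3,-0.75,0,0,0,0,0],[0,0,0,0,0,0,0]]'
python3 go.py 0.501 0.015 0.10 -101
```

```text
clock: 1.02
tool_pos: [0.248, -0.5563, 0.2142]
tool_rot: [-0.636, 0.772, 0.0, 0.0]
force: [1.2, -0.1, -1.0]
width: 0.0884
clock: 1.68
tool_pos: [0.3574, -0.3077, 0.2147]
tool_rot: [-0.636, 0.771, -0.0, 0.0]
force: [0.3, -0.6, -0.2]
width: 0.0884
clock: 2.35
tool_pos: [0.4542, -0.0878, 0.2149]
tool_rot: [-0.638, 0.77, 0.0, 0.001]
force: [0.0, 0.3, 0.6]
width: 0.0883
t 2.35 pos [ 0.4542 -0.0878  0.2149] yaw -100.7 w 0.0883 F [0.  0.3 0.6] j6 1.51
turn z 0.3 then shift after turn [-10.98  -2.64  11.49] now-axes [-10.94  -2.68  11.52] tilt [-0.08  0.15 -0.  ]
```

```bash
python3 -m pendant '[[-2.8,-0.65,2.9,0,0,0,0],[-2.8,-0.65,2.9,0,0,0,0],[-2.8,-0.65,2.9,0,0,0,0],[-2.6,-0.65,2.8,0,0,0.3,0],[0,0,0,0,0,0,0],[0,0,0,0,0,0,0]]'
python3 go.py 0.501 0.015 0.042 -101
python3 - <<'E'
from h import *
c=cam("side"); cv2.imwrite("pics/s1.png",cv2.resize(c["image"][120:300,120:380,::-1],None,fx=3,fy=3,interpolation=cv2.INTER_CUBIC))
E
```

```text
clock: 2.85
tool_pos: [0.4972, 0.0112, 0.0975]
tool_rot: [-0.635, 0.772, 0.001, -0.002]
force: [0.1, -0.0, 0.1]
width: 0.088
t 2.85 pos [0.4972 0.0112 0.0975] yaw -101.1 w 0.088 F [ 0.1 -0.   0.1] j6 1.74
turn z -0.1 then shift after turn [-0.45 -0.3   5.55] now-axes [-0.45 -0.32  5.55] tilt [ 0.27 -0.07 -0.  ]
```

View pics/s1.png

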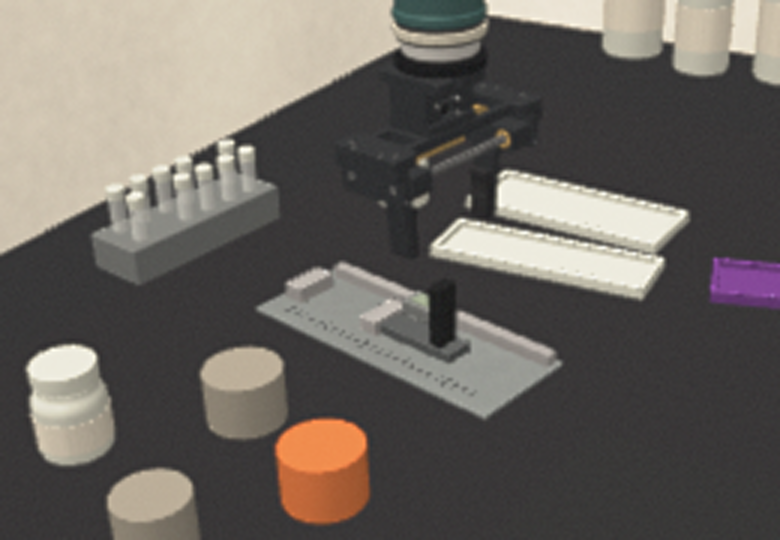

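The gripper is above the post, with its fingers at crop (403,230) and (484,190) straddling it across the slide. I'll go down, pinch it and open the caliper fully.

```bash
python3 -m pendant '[[-0.45,-0.3,1.8,0,0,0,0],[0,0,1.9,0,0,0,0],[0,0,1.8,0,0,0,0],[0,0,0,0,0,0,0],[0,0,0,0,0,0,1],[0,0,0,0,0,0,1],[0,0,0,0,0,0,1],[0,0,0,0,0,0,1]]'
python3 -m pendant '[[0,0,0,0,0,0,1],[0,0,0,0,0,0,1],[0,0,0,0,0,0,1],[0,0,0,0,0,0,1]]'
python3 go.py 0.4709 0.0214 0.042 -101
```

```text
clock: 3.57
tool_pos: [0.5042, 0.0141, 0.0463]
tool_rot: [-0.634, 0.773, -0.001, 0.001]
force: [-0.4, -0.5, -0.5]
width: 0.0637
clock: 3.9
tool_pos: [0.5027, 0.0146, 0.0446]
tool_rot: [-0.634, 0.773, -0.0, 0.0]
force: [0.1, 0.3, 0.1]
width: 0.0369
t 3.9 pos [0.5027 0.0146 0.0446] yaw -101.2 w 0.0369 F [0.1 0.3 0.1] j6 1.75
turn z -0.2 then shift after turn [-0.06  3.26  0.26] now-axes [-0.05  3.26  0.26] tilt [-0.01  0.   -0.  ]
```

```bash
python3 -m pendant '[[0,0,0,0,0,0,1],[0,0,0,0,0,0,1],[0,0,0,0,0,0,1],[0,0,0,0,0,0,1]]'
python3 -m pendant '[[0,0.4,0,0,0,0,1],[0,0.4,0,0,0,0,1],[0,0.4,0,0,0,0,1],[0,0.4,0,0,0,0,1],[0,0.4,0,0,0,0,1],[0,0.4,0,0,0,0,1],[0,0.3,0,0,0,0,1],[0,0,0,0,0,0,1]]'
python3 go.py 0.4709 0.0214 0.045 -101
```

```text
clock: 4.23
tool_pos: [0.5027, 0.0151, 0.0444]
tool_rot: [-0.634, 0.773, 0.0, 0.0]
force: [-0.1, 3.2, -0.3]
width: 0.0232
clock: 4.9
tool_pos: [0.4758, 0.0203, 0.0445]
tool_rot: [-0.634, 0.773, 0.0, 0.0]
force: [1.0, 4.0, -1.6]
width: 0.023
t 4.9 pos [0.4758 0.0203 0.0445] yaw -101.3 w 0.023 F [ 1.   4.  -1.6] j6 1.76
turn z -0.3 then shift after turn [-0.01  0.5  -0.05] now-axes [-0.01  0.5  -0.05] tilt [-0.01  0.05 -0.  ]
```

```bash
python3 -m pendant '[[0,0,0,0,0,0,0],[0,0,0,0,0,0,0],[0,0,0,0,0,0,0],[0,0,0,0,0,0,0],[0,0,-2.5,0,0,0,0],[0,0,-3,0,0,0,0],[0,0,-3,0,0,0,0],[0,0,0,0,0,0,0]]'
cat > cores.py <<'E'
from h import *
for n in("top","side"):
    c=cam(n); P=cloud(c); X,Y,Z=P[...,0],P[...,1],P[...,2]
    im=c["image"].astype(int); ws=(X>0.25)&(X<0.85)&(abs(Y)<0.55)&(c["z_map"]>0)
    for b in blobs(ws&(abs(Z-0.05)<0.007)&(im.min(2)>50),120):
        if im[b][:,0].mean()-im[b][:,2].mean()>70: continue
        (x,y),r=cv2.minEnclosingCircle(np.stack([X[b],Y[b]],-1).astype(np.float32))
        print(n,b.sum(),"ctr",round(x,4),round(y,4),"r",round(r,4),"mean",X[b].mean().round(4),Y[b].mean().round(4),"z",np.median(Z[b]).round(4))
    O=np.array([0.5494,0.0061]); a=np.radians(-11); ex=np.array([np.cos(a),np.sin(a)]); ey=np.array([-ex[1],ex[0]])
    L=np.stack([(P[...,:2]-O)@ex,(P[...,:2]-O)@ey,P[...,2]],-1).reshape(-1,3)
    b=L[(L[:,0]>-.15)&(L[:,0]<.09)&(abs(L[:,1])<.02)&(L[:,2]<.08)&(L[:,2]>.066)]
    if len(b)>10: print(n,"post local",b.mean(0).round(4),"gap",(0.03-np.mean(b[:,0])).round(4))
    cv2.imwrite(f"pics/now_{n}.png",c["image"][:,:,::-1])
E
python3 cores.py; python3 go.py 0.596 0.178 0.12 -41
```

```text
clock: 5.57
tool_pos: [0.4808, 0.0194, 0.1358]
tool_rot: [-0.634, 0.773, -0.004, 0.004]
force: [1.6, 0.5, 1.1]
width: 0.0741
top 127 ctr 0.712 -0.252 r 0.0301 mean 0.697 -0.2435 z 0.0513
top 296 ctr 0.5978 0.185 r 0.0334 mean 0.5976 0.1921 z 0.049
top 497 ctr 0.5511 0.34 r 0.0305 mean 0.5499 0.3394 z 0.0491
top post local [-0.0767 -0.0006  0.0746] gap 0.1067
side 362 ctr 0.5955 0.1787 r 0.0352 mean 0.5934 0.1821 z 0.0481
side 167 ctr 0.6902 0.2801 r 0.0297 mean 0.6771 0.2909 z 0.0508
side 223 ctr 0.8329 0.4423 r 0.0405 mean 0.8101 0.4554 z 0.0502
side 438 ctr 0.5497 0.3417 r 0.0312 mean 0.5466 0.3444 z 0.048
side post local [-0.0803  0.0027  0.0718] gap 0.1103
t 5.67 pos [0.4776 0.0195 0.1311] yaw -101.3 w 0.0824 F [-0.2 -0.1 -0.6] j6 1.76
turn z -60.3 then shift after turn [ -1.46 -19.73   1.11] now-axes [-17.86  -8.52   1.15] tilt [-0.2   0.02 -0.  ]
```

```bash
python3 -m pendant '[[0,0,0,0,0,-6.7,0],[0,0,0,0,0,-6.7,0],[0,0,0,0,0,-6.7,0],[0,0,0,0,0,-6.7,0],[0,0,0,0,0,-6.7,0],[0,0,0,0,0,-6.7,0],[0,0,0,0,0,-6.7,0],[0,0,0,0,0,-6.7,0]]' | head -1
python3 -m pendant '[[0,0,0,0,0,-6.7,0],[-0.2,-3.3,0,0,0,0,0],[-0.2,-3.3,0,0,0,0,0],[-0.3,-3.3,0,0,0,0,0],[-0.3,-3.3,0,0,0,0,0],[-0.3,-3.3,0,0,0,0,0],[-0.2,-3.2,0,0,0,0,0],[0,0,0,0,0,0,0]]'|head -2
python3 -m pendant '[[0,0,0,0,0,0,0],[0,0,0,0,0,0,0]]'|head -1
python3 go.py 0.597 0.178 0.022 -41
```

```text
clock: 6.33
clock: 7.0
tool_pos: [0.5958, 0.1821, 0.1272]
clock: 7.17
t 7.17 pos [0.5923 0.1777 0.1273] yaw -40.9 w 0.088 F [-0.8 -0.3  0. ] j6 0.97
turn z 0.1 then shift after turn [ 0.33 -0.33 10.53] now-axes [ 0.35 -0.37 10.53] tilt [0.22 0.12 0.  ]
```

```bash
python3 -m pendant '[[0.3,-0.35,2,0,0,0,0],[0,0,2.5,0,0,0,0],[0,0,2.5,0,0,0,0],[0,0,1.5,0,0,0,0],[0,0,1,0,0,0,0],[0,0,0.6,0,0,0,0],[0,0,0,0,0,0,0],[0,0,0,0,0,0,0]]'
python3 go.py 0.597 0.178 0.022 -41
```

```text
clock: 7.83
tool_pos: [0.5987, 0.1786, 0.029]
tool_rot: [0.937, -0.35, 0.0, -0.0]
force: [-0.4, 0.3, 0.2]
width: 0.0883
t 7.83 pos [0.5987 0.1786 0.029 ] yaw -41.0 w 0.0883 F [-0.4  0.3  0.2] j6 0.97
turn z 0.0 then shift after turn [-0.09  0.16  0.7 ] now-axes [-0.09  0.16  0.7 ] tilt [-0.02 -0.02  0.  ]
```

```bash
python3 -m pendant '[[-0.1,0.15,0.6,0,0,0,0],[0,0,0,0,0,0,0],[0,0,0,0,0,0,0.6],[0,0,0,0,0,0,0.6],[0,0,0,0,0,0,0.6],[0,0,0,0,0,0,0.6],[0,0,0,0,0,0,0.6],[0,0,0,0,0,0,0.6]]'
python3 go.py 0.597 0.178 0.022 -41
```

```text
clock: 8.5
tool_pos: [0.5978, 0.1793, 0.0243]
tool_rot: [0.937, -0.35, 0.001, -0.001]
force: [-2.2, 0.9, 7.5]
width: 0.0502
t 8.5 pos [0.5978 0.1793 0.0243] yaw -41.0 w 0.0502 F [-2.2  0.9  7.5] j6 0.97
turn z 0.0 then shift after turn [0.03 0.15 0.23] now-axes [0.03 0.15 0.23] tilt [-0.12 -0.03  0.  ]
```

Width is 50 mm where I expected 68, so something is wrong. I'll look before doing anything else.

```bash
python3 - <<'E'
from h import *
print(robot.read_state()["width"])
c=cam("side"); cv2.imwrite("pics/s2.png",cv2.resize(c["image"][120:320,100:360,::-1],None,fx=3,fy=3,interpolation=cv2.INTER_CUBIC))
c=cam("top"); cv2.imwrite("pics/t2.png",cv2.resize(c["image"][80:250,100:340,::-1],None,fx=3,fy=3,interpolation=cv2.INTER_CUBIC))
E
```

```text
0.050232854517385475
```

View pics/s2.png

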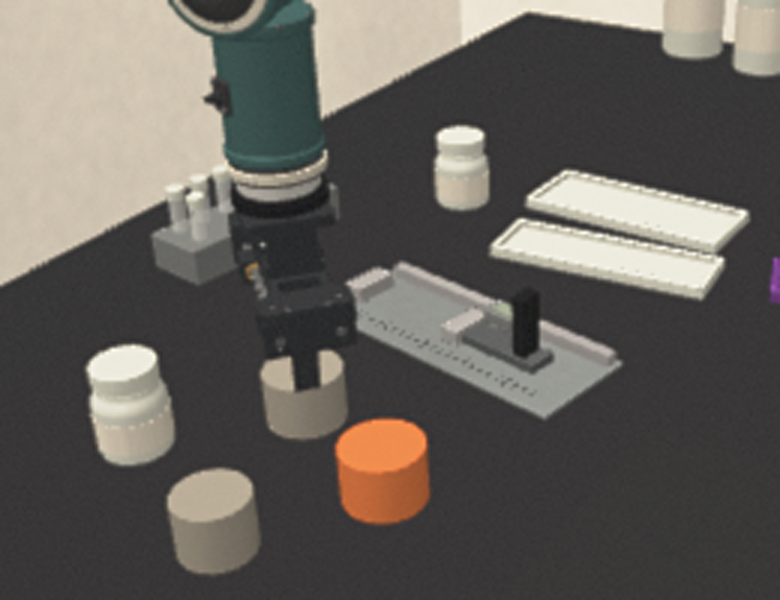

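View pics/t2.png

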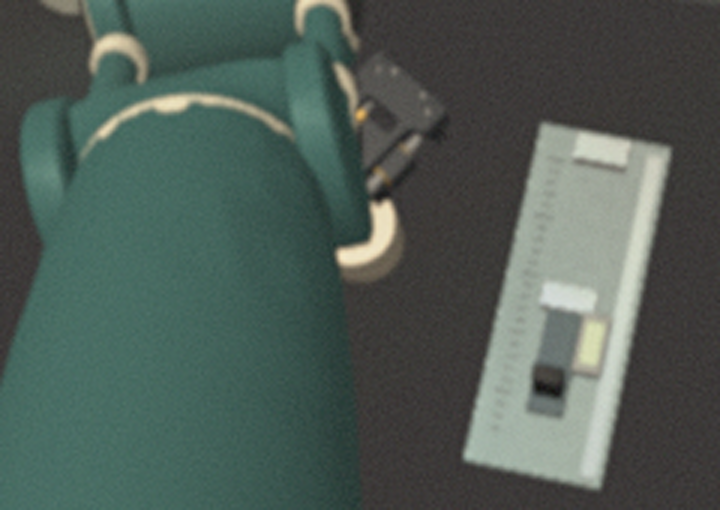

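```bash
python3 go.py 0.597 0.178 0.022 -41; python3 - <<'E'
from h import *
c=cam("side"); im=c["image"].astype(int)
# silhouettes: pixel width -> diameter at distance, via depth
P=cloud(c)
for nm,xy in(("B",(0.549,0.341)),("orange",(0.4765,0.2345)),("A",(0.597,0.1785)),("jar",(0.69,0.278))):
    for z in(.012,.02,.03):
        u,v=proj(c,[*xy,z]); v=int(round(v)); 
        row=im[v].sum(1); m=row>170
        l=r=int(u)
        while m[l-1]: l-=1
        while m[r+1]: r+=1
        o=c["xyz"]; f=R.from_quat(c["orientation"]).as_matrix()[:,2]
        D=-(np.array([*xy,z])-o)@f
        print(nm,z,(l,r),"w px",r-l+1,"diam~",round((r-l+1)*D/c["K"][0,0],4), row[l-2:l+3],row[r-2:r+3])
E
```

```text
t 8.6 pos [0.5978 0.1795 0.0242] yaw -41.0 w 0.0422 F [-1.1  1.9  6.9] j6 0.97
turn z 0.0 then shift after turn [0.04 0.16 0.22] now-axes [0.04 0.16 0.22] tilt [-0.13 -0.03  0.  ]
B 0.012 (156, 187) w px 32 diam~ 0.0695 [166 170 184 282 378] [282 223 172 164 170]
B 0.02 (156, 186) w px 31 diam~ 0.0671 [164 162 203 335 380] [293 269 196 167 163]
B 0.03 (155, 186) w px 32 diam~ 0.0689 [160 167 186 292 406] [284 241 178 164 165]
orange 0.012 (212, 243) w px 32 diam~ 0.0734 [165 166 201 300 352] [278 257 186 166 160]
orange 0.02 (212, 243) w px 32 diam~ 0.0731 [162 170 219 352 360] [281 262 182 166 176]
orange 0.03 (211, 242) w px 32 diam~ 0.0727 [167 164 178 261 358] [282 276 233 170 162]
A 0.012 (187, 218) w px 32 diam~ 0.0807 [170 160 204 326 386] [175 172 172 165 166]
A 0.02 (186, 216) w px 31 diam~ 0.0779 [168 163 171 217 376] [286 218 173 167 166]
A 0.03 (200, 215) w px 16 diam~ 0.04 [174 137 161 173 204] [296 277 188 166 170]
jar 0.012 (131, 158) w px 28 diam~ 0.0682 [159 165 293 558 582] [422 395 230 164 160]
jar 0.02 (130, 158) w px 29 diam~ 0.0704 [169 159 209 396 564] [425 391 231 169 163]
jar 0.03 (129, 157) w px 29 diam~ 0.0701 [167 163 242 456 552] [421 402 291 170 163]
```

```bash
python3 - <<'E'
from h import *
c=cam("side"); print(robot.read_state()["width"]); cv2.imwrite("pics/s3.png",cv2.resize(c["image"][190:280,160:250,::-1],None,fx=6.5,fy=6.5,interpolation=cv2.INTER_CUBIC))
P=cloud(c)
b=(P[...,2]>.044)&(P[...,2]<.053)&(abs(P[...,0]-.6)<.06)&(abs(P[...,1]-.18)<.06)&(c["image"].min(2)>90)
print(P[b].min(0),P[b].max(0),P[b].mean(0))
E
python3 go.py 0.597 0.178 0.022 -41
```

```text
0.035627330773205464
[0.56267958 0.14708542 0.04406153] [0.62848201 0.21334545 0.05085984] [0.59121011 0.18549061 0.04800992]
t 8.7 pos [0.5978 0.1795 0.0242] yaw -41.0 w 0.0356 F [-1.7  1.3  6.1] j6 0.97
turn z 0.0 then shift after turn [0.04 0.16 0.22] now-axes [0.04 0.16 0.22] tilt [-0.13 -0.03  0.  ]
```

View pics/s3.png

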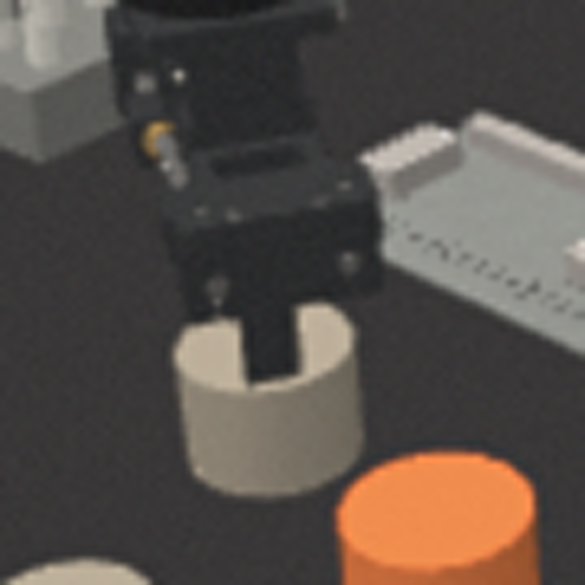

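```bash
python3 - <<'E'
from h import *
c=cam("side"); s=robot.read_state(); p=s["tool_pos"]; print(s["width"],p, s["force"],s["joint_positions"].round(3))
d=np.array([np.cos(np.radians(-41)),np.sin(np.radians(-41)),0])
w=s["width"]/2
for z in(.024,.048,.06):
  for k in(w,w+.017):
    q=p-d*k; q[2]=z; print(z,k,proj(c,q).round(1), ((proj(c,q)-[160,190])*6.5).round(0))
for x,y in((0.597,.178),):
  for z in (0,.048): print("core",proj(c,[x,y,z]).round(1),((proj(c,[x,y,z])-[160,190])*6.5).round(0))
P=cloud(c)
print("depth pts around fingertip",[P[v,201].round(3) for v in range(236,254)])
cv2.imwrite("pics/s4.png",cv2.resize(c["image"][190:280,160:250,::-1],None,fx=6.5,fy=6.5,interpolation=cv2.INTER_CUBIC))
E
```

```text
0.03513651525229039 [0.59782153 0.17948925 0.02425247] [-1.8041274   1.71084893  6.13844163] [2.510e-01 3.460e-01 1.877e+00 1.000e-03 9.160e-01 9.650e-01]
0.024 0.017568257626145195 [202.  254.3] [273. 418.]
0.024 0.034568257626145196 [203.3 257.9] [281. 442.]
0.048 0.017568257626145195 [201.1 246.1] [267. 365.]
0.048 0.034568257626145196 [202.4 249.7] [275. 388.]
0.06 0.017568257626145195 [200.6 241.9] [264. 338.]
0.06 0.034568257626145196 [201.9 245.5] [272. 361.]
core [202.2 258.3] [274. 444.]
core [200.4 242.3] [263. 340.]
depth pts around fingertip [array([0.539, 0.239, 0.116]), array([0.538, 0.24 , 0.115]), array([0.572, 0.202, 0.081]), array([0.571, 0.203, 0.079]), array([0.573, 0.202, 0.075]), array([0.572, 0.203, 0.073]), array([0.573, 0.203, 0.07 ]), array([0.574, 0.202, 0.066]), array([0.576, 0.2  , 0.061]), array([0.574, 0.203, 0.061]), array([0.575, 0.201, 0.057]), array([0.576, 0.201, 0.054]), array([0.577, 0.2  , 0.05 ]), array([0.575, 0.203, 0.049]), array([0.575, 0.203, 0.047]), array([0.574, 0.205, 0.045]), array([0.576, 0.203, 0.04 ]), array([0.576, 0.204, 0.038])]
```

View pics/s4.png

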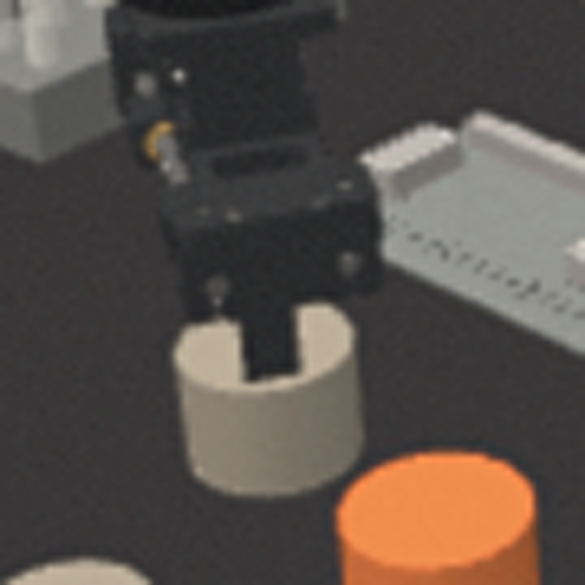

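```bash
python3 - <<'E'
from h import *
c=cam("side")
d=np.array([np.cos(np.radians(-101)),np.sin(np.radians(-101)),0])
for z in(.0975,.12):
  for k in(.044,.061):
    for sg in(1,-1):
      q=np.array([.4972,.0112,z])-sg*d*k; print(z,k,sg,((proj(c,q)-[120,120])*3).round(0))
E
```

```text
0.0975 0.044 1 [412. 277.]
0.0975 0.044 -1 [478. 241.]
0.0975 0.061 1 [398. 284.]
0.0975 0.061 -1 [490. 234.]
0.12 0.044 1 [411. 253.]
0.12 0.044 -1 [478. 218.]
0.12 0.061 1 [397. 260.]
0.12 0.061 -1 [490. 212.]
```

The crop shows the finger tip resting on top of the core, at crop (270,378). Both this picture and the earlier one put the real fingertips about 23.5 mm higher than the reported TCP, and the reported position across the bench agrees with the images. From here I'll take true tip z = reading + 0.0235. I'll lift, open, and recheck the core.

```bash
python3 -m pendant '[[0,0,-1,0,0,0,0],[0,0,-1,0,0,0,0],[0,0,0,0,0,0,0],[0,0,0,0,0,0,0],[0,0,0,0,0,0,0],[0,0,0,0,0,0,0],[0,0,0,0,0,0,0],[0,0,0,0,0,0,0]]'
python3 cores.py; python3 go.py 0.597 0.178 -0.0015 -41
```

```text
clock: 9.47
tool_pos: [0.5964, 0.1784, 0.042]
tool_rot: [0.937, -0.35, -0.0, 0.0]
force: [1.1, 0.6, 0.3]
width: 0.0864
top 131 ctr 0.711 -0.2517 r 0.0297 mean 0.6968 -0.244 z 0.0525
top 245 ctr 0.5978 0.1753 r 0.0336 mean 0.5904 0.1618 z 0.049
top post local [-0.0769 -0.0006  0.0746] gap 0.1069
side 241 ctr 0.5958 0.1792 r 0.0346 mean 0.5938 0.1863 z 0.0482
side 172 ctr 0.6896 0.2807 r 0.0297 mean 0.6775 0.2915 z 0.0504
side 218 ctr 0.8344 0.4418 r 0.0403 mean 0.8093 0.4548 z 0.0501
side 436 ctr 0.5493 0.3433 r 0.0319 mean 0.5467 0.3442 z 0.048
side post local [-0.0805  0.0031  0.072 ] gap 0.1105
t 9.57 pos [0.5965 0.1785 0.0421] yaw -40.9 w 0.088 F [-0.5  0.8 -0.3] j6 0.97
turn z 0.1 then shift after turn [0.07 0.01 4.36] now-axes [0.07 0.   4.36] tilt [0.03 0.02 0.  ]
```

```bash
python3 - <<'E'
from h import *
c=cam("side"); s=robot.read_state(); p=s["tool_pos"]; print(p,s["width"],s["force"].round(1))
P=cloud(c)
d=np.array([np.cos(np.radians(-41)),np.sin(np.radians(-41)),0])
for z in(p[2],p[2]+.0235): print([((proj(c,[*(p-sg*d*k)[:2],z])-[160,190])*6.5).round(0) for sg in(1,-1) for k in(.044,.061)])
cv2.imwrite("pics/s5.png",cv2.resize(c["image"][190:280,160:250,::-1],None,fx=6.5,fy=6.5,interpolation=cv2.INTER_CUBIC))
E
```

```text
[0.59662001 0.1784817  0.04219816] 0.08854414827450416 [-0.8 -0.1 -0.3]
[array([286., 414.]), array([295., 439.]), array([243., 297.]), array([236., 276.])]
[array([280., 360.]), array([289., 384.]), array([237., 246.]), array([230., 226.])]
```

View pics/s5.png

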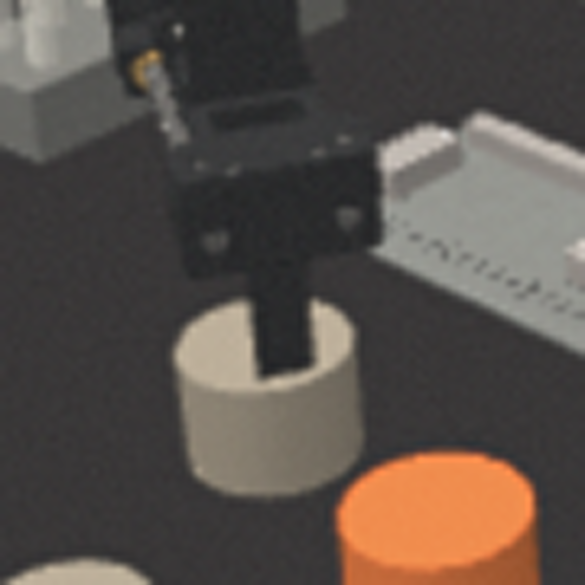

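The open finger's edge at crop (287,373) matches the +23.5 mm offset, and the core hasn't moved. Descending with the correction.

```bash
python3 -m pendant '[[0.05,0,1.2,0,0,0,0],[0,0,1,0,0,0,0],[0,0,0.7,0,0,0,0],[0,0,0.5,0,0,0,0],[0,0,0,0,0,0,0]]'
python3 -m pendant '[[0,0,0.5,0,0,0,0],[0,0,0.4,0,0,0,0],[0,0,0,0,0,0,0],[0,0,0,0,0,0,0]]'
python3 go.py 0.597 0.178 -0.0015 -41
```

```text
clock: 10.03
tool_pos: [0.5954, 0.1778, 0.0061]
tool_rot: [0.937, -0.35, -0.002, 0.001]
force: [0.5, -0.3, -0.7]
width: 0.088
clock: 10.37
tool_pos: [0.5971, 0.1782, -0.0006]
tool_rot: [0.937, -0.35, -0.0, 0.0]
force: [0.4, -0.3, 0.1]
width: 0.088
t 10.37 pos [ 0.5971  0.1782 -0.0006] yaw -40.9 w 0.088 F [ 0.4 -0.3  0.1] j6 0.96
turn z 0.1 then shift after turn [0.01 0.02 0.09] now-axes [0.01 0.02 0.09] tilt [0.01 0.01 0.  ]
```

```bash
python3 -m pendant '[[0,0,0,0,0,0,1],[0,0,0,0,0,0,1],[0,0,0,0,0,0,1],[0,0,0,0,0,0,1],[0,0,0,0,0,0,1],[0,0,0,0,0,0,1],[0,0,0,0,0,0,1],[0,0,0,0,0,0,1]]'
python3 go.py 0.597 0.178 -0.0015 -41
```

```text
clock: 11.03
tool_pos: [0.5974, 0.1783, -0.0001]
tool_rot: [0.937, -0.35, 0.0, -0.0]
force: [-0.6, 0.2, 3.8]
width: 0.0671
t 11.03 pos [ 5.974e-01  1.783e-01 -1.000e-04] yaw -41.0 w 0.0671 F [-0.6  0.2  3.8] j6 0.96
turn z 0.0 then shift after turn [-0.01  0.05  0.14] now-axes [-0.01  0.05  0.14] tilt [-0.03 -0.01  0.  ]
```

```bash
python3 -m pendant '[[0,0,-0.5,0,0,0,1],[0,0,-1.5,0,0,0,1],[0,0,-2.5,0,0,0,1],[0,0,-2.5,0,0,0,1],[0,0,-1.5,0,0,0,1],[0,0,0,0,0,6,1],[0,0,0,0,0,6,1],[0,0,0,0,0,6,1]]'
python3 -m pendant '[[0,0,0,0,0,6,1],[0,0,0,0,0,6,1],[0,0,0,0,0,6,1],[0,0,0,0,0,6,1],[0,0,0,0,0,6,1],[0,0,0,0,0,6,1],[0,0,0,0,0,6,1],[0,0,0,0,0,0,1]]' | tail -2
python3 go.py 0.6191 -0.0075 0.08 -101
```

```text
clock: 11.7
tool_pos: [0.5966, 0.178, 0.0843]
tool_rot: [0.869, -0.494, -0.0, 0.0]
force: [-0.2, -0.4, -3.9]
width: 0.0676
force: [-0.2, -0.7, -3.6]
width: 0.067
t 12.37 pos [0.5962 0.1779 0.0834] yaw -101.1 w 0.067 F [-0.2 -0.7 -3.6] j6 2.01
turn z -0.1 then shift after turn [17.76 -5.79  0.34] now-axes [17.75 -5.82  0.35] tilt [ 0.11 -0.06 -0.  ]
```

```bash
python3 -m pendant '[[2.5,-0.8,0,0,0,0,1],[3,-1,0,0,0,0,1],[3,-1,0,0,0,0,1],[3,-1,0,0,0,0,1],[3,-1,0,0,0,0,1],[2,-0.7,0,0,0,0,1],[1.25,-0.3,0.3,0,0,0,1],[0,0,0,0,0,0,1]]'
python3 -m pendant '[[0,0,0,0,0,0,1],[0,0,0,0,0,0,1]]' | head -1
python3 go.py 0.6191 -0.0075 0.01 -101
python3 - <<'E'
from h import *
c=cam("side"); cv2.imwrite("pics/s6.png",cv2.resize(c["image"][120:300,140:340,::-1],None,fx=3.3,fy=3.3,interpolation=cv2.INTER_CUBIC))
E
```

```text
clock: 13.03
tool_pos: [0.6197, -0.0096, 0.0804]
tool_rot: [-0.636, 0.772, 0.0, -0.001]
force: [0.5, 0.5, -3.1]
width: 0.0672
clock: 13.2
t 13.2 pos [ 0.6198 -0.0061  0.081 ] yaw -100.9 w 0.0672 F [ 0.6  0.5 -3. ] j6 1.71
turn z 0.1 then shift after turn [0.15 0.04 7.1 ] now-axes [0.16 0.03 7.1 ] tilt [0.08 0.03 0.  ]
```

View pics/s6.png

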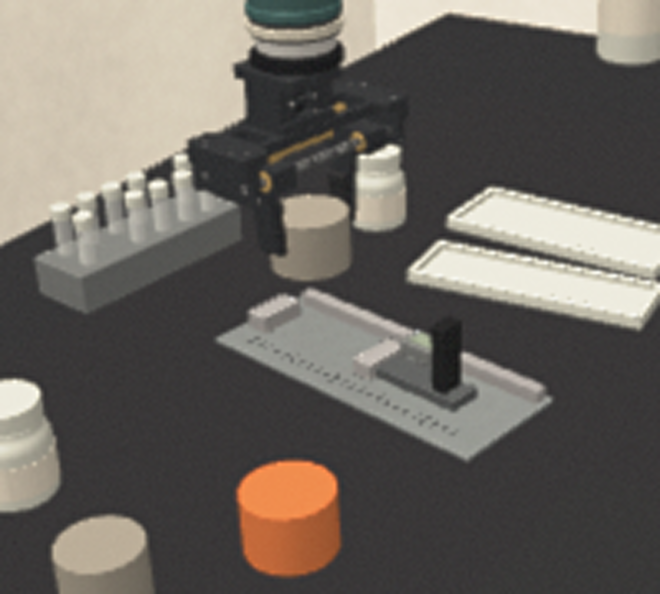

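Core A is held upright above the gap, with the jaws below at crop (275,310) and (378,358). Lowering it.

```bash
python3 -m pendant '[[0.15,0,2,0,0,0,1],[0,0,2.2,0,0,0,1],[0,0,1.5,0,0,0,1],[0,0,0.8,0,0,0,1],[0,0,0.4,0,0,0,1],[0,0,0,0,0,0,1],[0,0,0,0,0,0,1]]'
python3 go.py 0.6191 -0.0075 0.0045 -101
```

```text
clock: 13.83
tool_pos: [0.6208, -0.008, 0.0132]
tool_rot: [-0.637, 0.771, -0.0, 0.0]
force: [0.5, -0.0, -2.7]
width: 0.0672
t 13.83 pos [ 0.6208 -0.008   0.0132] yaw -100.9 w 0.0672 F [ 0.5 -0.  -2.7] j6 1.71
turn z 0.1 then shift after turn [-0.02  0.18  0.87] now-axes [-0.02  0.18  0.87] tilt [-0.06  0.01 -0.  ]
```

```bash
python3 -m pendant '[[0,0.15,0.4,0,0,0,1],[0,0,0.2,0,0,0,1],[0,0,0,0,0,0,1],[0,0,0.15,0,0,0,1],[0,0,0,0,0,0,1],[0,0,0,0,0,0,1]]'
python3 go.py 0.6191 -0.0075 0.0045 -101
```

```text
clock: 14.33
tool_pos: [0.6187, -0.0083, 0.0051]
tool_rot: [-0.636, 0.771, -0.0, 0.0]
force: [-0.2, -0.5, -3.3]
width: 0.0673
t 14.33 pos [ 0.6187 -0.0083  0.0051] yaw -101.0 w 0.0673 F [-0.2 -0.5 -3.3] j6 1.71
turn z 0.0 then shift after turn [-0.09 -0.02  0.06] now-axes [-0.09 -0.02  0.06] tilt [-0.01  0.   -0.  ]
```

```bash
python3 -m pendant '[[0,0,0.1,0,0,0,1],[0,0,0,0,0,0,1],[0,0,0,0,0,0,1]]'
python3 -m pendant '[[0,0,0.1,0,0,0,1],[0,0,0,0,0,0,1],[0,0,0,0,0,0,1]]'
```

```text
clock: 14.58
tool_pos: [0.6186, -0.0083, 0.004]
tool_rot: [-0.636, 0.771, 0.0, -0.0]
force: [-0.3, -1.2, -3.7]
width: 0.0678
clock: 14.83
tool_pos: [0.6187, -0.0083, 0.0039]
tool_rot: [-0.636, 0.771, -0.0, -0.0]
force: [-4.4, -0.2, 5.4]
width: 0.0674
```

```bash
python3 -m pendant '[[0,0,0,0,0,0,0],[0,0,0,0,0,0,0],[0,0,0,0,0,0,0],[0,0,0,0,0,0,0],[0,0,-1,0,0,0,0],[0,0,-2,0,0,0,0],[0,0,-2.5,0,0,0,0],[0,0,-2,0,0,0,0]]'
python3 -m pendant '[[0,2.5,0,0,0,0,0],[0,3.2,0,0,0,0,0],[0,3.2,0,0,0,0,0],[0,3.2,0,0,0,0,0],[0,2.5,0,0,0,0,0],[0,0,0,0,0,0,0],[0,0,0,0,0,0,0]]' | head -2
python3 cores.py; python3 go.py 0.4728 0.021 0.025 -101
```

```text
clock: 15.5
tool_pos: [0.619, -0.0082, 0.0798]
tool_rot: [-0.636, 0.771, -0.0, 0.0]
force: [0.8, -0.5, -0.1]
width: 0.0882
clock: 16.08
tool_pos: [0.4747, 0.0197, 0.0786]
top 133 ctr 0.7114 -0.2519 r 0.0298 mean 0.6972 -0.2428 z 0.0523
top 498 ctr 0.5509 0.3411 r 0.0311 mean 0.5501 0.3397 z 0.049
top post local [-0.0821 -0.0001  0.0734] gap 0.1121
side 279 ctr 0.617 -0.0062 r 0.0372 mean 0.6139 -0.0016 z 0.0521
side 160 ctr 0.6898 0.2806 r 0.0296 mean 0.6773 0.2915 z 0.0508
side 227 ctr 0.8339 0.4425 r 0.0403 mean 0.81 0.4548 z 0.0501
side 436 ctr 0.5502 0.3428 r 0.0326 mean 0.5468 0.3443 z 0.0481
side post local [-0.0803  0.0033  0.0722] gap 0.1103
t 16.18 pos [0.477  0.0194 0.0791] yaw -100.9 w 0.0878 F [ 0.2  0.6 -0.1] j6 1.75
turn z 0.1 then shift after turn [-0.08  0.44  5.41] now-axes [-0.07  0.45  5.41] tilt [-0.16  0.02 -0.  ]
```

View pics/now_side.png

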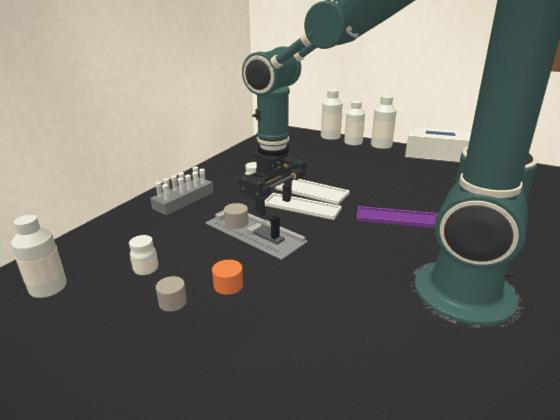

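Core A stands between the jaws at (236,216), and no third core has shown up anywhere. I'll pinch the post and close slowly.

```bash
python3 -m pendant '[[-0.1,0.3,1.5,0,0,0,0],[0,0,2,0,0,0,0],[0,0,1.5,0,0,0,0],[0,0,0.4,0,0,0,0],[0,0,0,0,0,0,0.3],[0,0,0,0,0,0,1],[0,0,0,0,0,0,1],[0,0,0,0,0,0,1]]'
python3 -m pendant '[[0,0,0,0,0,0,1],[0,0,0,0,0,0,1],[0,0,0,0,0,0,1],[0,0,0,0,0,0,1],[0,0,0,0,0,0,1],[0,0,0,0,0,0,1],[0,0,0,0,0,0,1],[0,0,0,0,0,0,1]]'
```

```text
clock: 16.85
tool_pos: [0.474, 0.021, 0.0251]
tool_rot: [-0.636, 0.771, -0.001, 0.001]
force: [-0.3, 1.0, -0.8]
width: 0.0639
clock: 17.52
tool_pos: [0.4725, 0.021, 0.024]
tool_rot: [-0.636, 0.771, 0.0, -0.0]
force: [-0.6, -0.3, 1.1]
width: 0.0236
```

```bash
python3 -m pendant '[[0,-0.4,0,0,0,0,1],[0,-0.5,0,0,0,0,1],[0,-0.5,0,0,0,0,1],[0,-0.5,0,0,0,0,1],[0,-0.4,0,0,0,0,1],[0,-0.3,0,0,0,0,1],[0,-0.2,0,0,0,0,1],[0,0,0,0,0,0,1]]'
python3 -m pendant '[[0,-0.1,0,0,0,0,1],[0,-0.1,0,0,0,0,1],[0,-0.1,0,0,0,0,1],[0,-0.1,0,0,0,0,1],[0,0,0,0,0,0,1]]'
```

```text
clock: 18.18
tool_pos: [0.5011, 0.0155, 0.024]
tool_rot: [-0.636, 0.771, -0.0, 0.0]
force: [0.7, -1.5, 1.9]
width: 0.0234
clock: 18.6
tool_pos: [0.5034, 0.015, 0.0241]
tool_rot: [-0.636, 0.771, 0.0, -0.0]
force: [-3.5, -0.4, 5.0]
width: 0.0235
```

```bash
python3 -m pendant '[[0,-0.15,0,0,0,0,1],[0,-0.15,0,0,0,0,1],[0,-0.15,0,0,0,0,1],[0,-0.15,0,0,0,0,1],[0,0,0,0,0,0,1]]'
python3 -m pendant '[[0,-0.1,0,0,0,0,1],[0,-0.1,0,0,0,0,1],[0,0,0,0,0,0,1]]'
```

```text
clock: 19.02
tool_pos: [0.5093, 0.0138, 0.0241]
tool_rot: [-0.636, 0.771, 0.0, -0.0]
force: [-3.7, -0.3, 5.1]
width: 0.0236
clock: 19.27
tool_pos: [0.5112, 0.0134, 0.024]
tool_rot: [-0.636, 0.771, 0.0, -0.0]
force: [-3.0, -0.9, 5.1]
width: 0.0237
```

```bash
python3 -m pendant '[[0,-0.1,0,0,0,0,1],[0,-0.1,0,0,0,0,1],[0,0,0,0,0,0,1]]'
python3 -m pendant '[[0,-0.05,0,0,0,0,1],[0,-0.05,0,0,0,0,1],[0,0,0,0,0,0,1]]'
```

```text
clock: 19.52
tool_pos: [0.5113, 0.0134, 0.024]
tool_rot: [-0.636, 0.771, 0.002, -0.002]
force: [-9.5, 0.9, 11.7]
width: 0.0237
clock: 19.77
tool_pos: [0.5113, 0.0134, 0.024]
tool_rot: [-0.636, 0.771, 0.003, -0.002]
force: [-11.5, 1.2, 13.3]
width: 0.0236
```

```bash
python3 -m pendant '[[0,-0.05,0,0,0,0,1],[0,0,0,0,0,0,1],[0,0,0,0,0,0,1],[0,0,0,0,0,0,1],[0,0,0,0,0,0,1],[0,0,0,0,0,0,1],[0,0,0,0,0,0,1],[0,0,0,0,0,0,1]]'
python3 - <<'E'
from h import *
c=cam("side"); cv2.imwrite("pics/s7.png",cv2.resize(c["image"][150:300,160:360,::-1],None,fx=3.6,fy=3.6,interpolation=cv2.INTER_CUBIC))
E
```

```text
clock: 20.43
tool_pos: [0.5113, 0.0134, 0.024]
tool_rot: [-0.636, 0.771, 0.003, -0.003]
force: [-12.4, 1.1, 15.2]
width: 0.0237
```

View pics/s7.png

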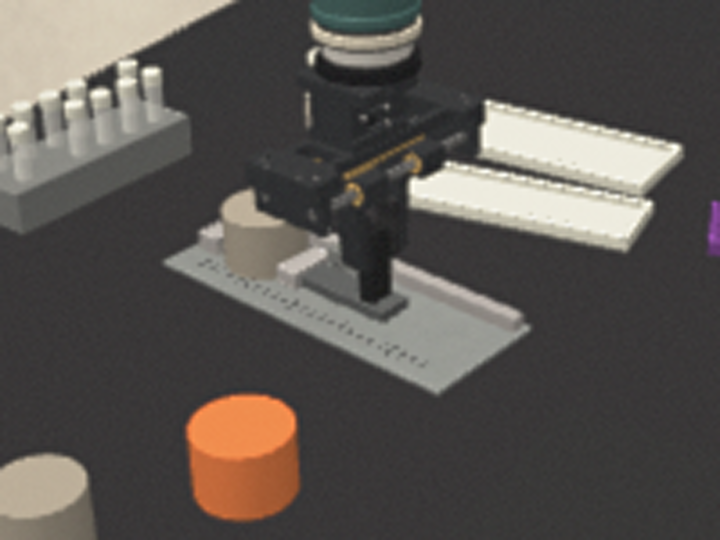

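Both jaws bear on core A, at crop (262,235), which stands upright. The post is at the position expected for 68 mm, with about 10 N held for over 0.6 s. Opening again.

```bash
python3 -m pendant '[[0,0.2,0,0,0,0,1],[0,0.3,0,0,0,0,1],[0,0.5,0,0,0,0,1],[0,0.6,0,0,0,0,1],[0,0.7,0,0,0,0,1],[0,0.7,0,0,0,0,1],[0,0.5,0,0,0,0,1],[0,0.3,0,0,0,0,1]]'
python3 -m pendant '[[0,0,0,0,0,0,1],[0,0,0,0,0,0,0],[0,0,0,0,0,0,0],[0,0,0,0,0,0,0],[0,0,0,0,0,0,0],[0,0,-2.5,0,0,0,0],[0,0,-3,0,0,0,0],[0,0,0,0,0,0,0]]'
python3 cores.py|grep -v 0.8; python3 go.py 0.627 -0.009 0.08 -101
```

```text
clock: 21.15
tool_pos: [0.4772, 0.0202, 0.0241]
tool_rot: [-0.636, 0.771, 0.0, -0.0]
force: [1.8, -2.3, -0.4]
width: 0.0238
clock: 21.82
tool_pos: [0.4822, 0.0201, 0.084]
tool_rot: [-0.636, 0.771, -0.003, 0.003]
force: [0.5, -0.1, 0.4]
width: 0.0685
top 130 ctr 0.7118 -0.2521 r 0.0296 mean 0.6966 -0.2437 z 0.052
top 123 ctr 0.691 0.275 r 0.0294 mean 0.6777 0.2662 z 0.0516
top post local [-0.0757  0.      0.0741] gap 0.1057
side 168 ctr 0.691 0.2797 r 0.0296 mean 0.677 0.2908 z 0.0507
side post local [-0.076   0.003   0.0723] gap 0.106
t 21.92 pos [0.4795 0.0201 0.0804] yaw -101.0 w 0.0759 F [-0.4  0.2 -0.3] j6 1.75
turn z 0.0 then shift after turn [  0.04 -15.04   0.04] now-axes [  0.05 -15.04   0.08] tilt [-0.18  0.04 -0.  ]
```

```bash
python3 cores.py; python3 go.py 0.6285 -0.0092 0.08 -101
```

```text
top 133 ctr 0.7117 -0.2519 r 0.03 mean 0.6971 -0.2439 z 0.0526
top 497 ctr 0.5512 0.3406 r 0.0303 mean 0.5501 0.3398 z 0.049
top post local [-0.0772 -0.0004  0.0742] gap 0.1072
side 270 ctr 0.6253 -0.0105 r 0.0373 mean 0.6244 -0.0042 z 0.0521
side 164 ctr 0.6905 0.2801 r 0.0295 mean 0.6773 0.2914 z 0.0507
side 215 ctr 0.8325 0.4428 r 0.0401 mean 0.8095 0.4546 z 0.05
side 439 ctr 0.55 0.3424 r 0.0317 mean 0.5467 0.3443 z 0.0481
side post local [-0.0758  0.0032  0.0721] gap 0.1058
t 22.02 pos [0.4772 0.02   0.0782] yaw -101.0 w 0.0838 F [-0.4  0.4 -0.2] j6 1.75
turn z 0.0 then shift after turn [ -0.02 -15.41  -0.18] now-axes [ -0.   -15.41  -0.2 ] tilt [ 0.08 -0.01 -0.  ]
```

```bash
python3 -m pendant '[[0,-3,0,0,0,0,0],[0,-3.3,0,0,0,0,0],[0,-3.3,0,0,0,0,0],[0,-3.3,0,0,0,0,0],[0,-2.5,0,0,0,0,0],[0,0,0,0,0,0,0],[0,0,0,0,0,0,0]]' |head -2
python3 go.py 0.6285 -0.0092 0.004 -101
```

```text
clock: 22.6
tool_pos: [0.6287, -0.0094, 0.0767]
t 22.6 pos [ 0.6287 -0.0094  0.0767] yaw -101.0 w 0.0881 F [-0.9  0.8  0.2] j6 1.71
turn z 0.0 then shift after turn [-0.02  0.02  7.27] now-axes [-0.02 -0.    7.27] tilt [ 0.2  -0.02 -0.  ]
```

```bash
python3 -m pendant '[[0,0,2,0,0,0,0],[0,0,2.3,0,0,0,0],[0,0,1.6,0,0,0,0],[0,0,0.8,0,0,0,0],[0,0,0.3,0,0,0,0],[0,0,0.2,0,0,0,0],[0,0,0,0,0,0,0],[0,0,0,0,0,0,0]]'
python3 -m pendant '[[0,0,0,0,0,0,1],[0,0,0,0,0,0,1],[0,0,0,0,0,0,1],[0,0,0,0,0,0,1],[0,0,0,0,0,0,1],[0,0,0,0,0,0,1],[0,0,0,0,0,0,1]]'
python3 go.py 0.6285 -0.0092 0.08 -101
```

```text
clock: 23.27
tool_pos: [0.6299, -0.0092, 0.0081]
tool_rot: [-0.636, 0.771, -0.001, 0.001]
force: [-0.4, 0.2, -0.3]
width: 0.0877
clock: 23.85
tool_pos: [0.6296, -0.0095, 0.0078]
tool_rot: [-0.636, 0.771, -0.0, 0.0]
force: [-1.8, -1.5, 5.5]
width: 0.0672
t 23.85 pos [ 0.6296 -0.0095  0.0078] yaw -100.9 w 0.0672 F [-1.8 -1.5  5.5] j6 1.71
turn z 0.1 then shift after turn [-0.01  0.12 -7.22] now-axes [-0.01  0.11 -7.22] tilt [-0.06 -0.01  0.  ]
```

```bash
python3 -m pendant '[[0,0,-0.5,0,0,0,1],[0,0,-1.5,0,0,0,1],[0,0,-2.5,0,0,0,1],[0,0,-2.5,0,0,0,1],[0,0,-1,0,0,0,1],[0,0,0,0,0,-4.4,1],[0,0,0,0,0,-4.4,1],[0,0,0,0,0,0,1]]'
cat > tray.py <<'E'
from h import *
for n in("top","side"):
    c=cam(n); im=c["image"]; g=(im.min(2)>120)
    l=cv2.connectedComponents(g.astype(np.uint8))[1]
    u,v=proj(c,[.522,-.315,.006]).astype(int); b=l==l[v,u]
    cs,_=cv2.findContours(b.astype(np.uint8),cv2.RETR_EXTERNAL,cv2.CHAIN_APPROX_NONE)
    h=cv2.convexHull(cs[0])[:,0]; 
    for z in(.0,.012):
        W=np.array([ray(c,x,y,z)[:2] for x,y in h],np.float32)
        print(n,z,b.sum(),cv2.minAreaRect(W))
E
python3 tray.py
```

```text
clock: 24.52
tool_pos: [0.6284, -0.009, 0.0861]
tool_rot: [-0.694, 0.72, 0.001, -0.0]
force: [0.1, 0.4, -3.3]
width: 0.0672
top 0.0 3984 ((0.5249016284942627, -0.3167828619480133), (0.09691358357667923, 0.239246666431427), 87.82376098632812)
top 0.012 3984 ((0.5219637155532837, -0.31273573637008667), (0.0956616923213005, 0.236156165599823), 87.82377624511719)
side 0.0 2110 ((0.5206739902496338, -0.27658551931381226), (0.2550642490386963, 0.23990654945373535), 5.112751007080078)
side 0.012 2110 ((0.5103029012680054, -0.2542169690132141), (0.2499759942293167, 0.2351204752922058), 5.112704277038574)
```

```bash
python3 go.py 0.5775 -0.3161 0.085 -92.2
```

```text
t 24.62 pos [ 0.6282 -0.009   0.0857] yaw -92.3 w 0.0674 F [-0.6 -0.4 -3.9] j6 1.56
turn z -0.1 then shift after turn [30.88  3.88  0.07] now-axes [30.88  3.84  0.07] tilt [0.12 0.01 0.  ]
```

```bash
python3 -m pendant '[[2.5,0.3,0,0,0,0,1],[3.5,0.4,0,0,0,0,1],[3.5,0.45,0,0,0,0,1],[3.5,0.45,0,0,0,0,1],[3.5,0.45,0,0,0,0,1],[3.5,0.45,0,0,0,0,1],[3.5,0.45,0,0,0,0,1],[3.2,0.45,0,0,0,0,1]]'|head -2
python3 -m pendant '[[2.5,0.3,0,0,0,0,1],[1.5,0.15,0,0,0,0,1],[0,0,0,0,0,0,1],[0,0,0,0,0,0,1],[0,0,0,0,0,0,1]]'|head -2
python3 go.py 0.5775 -0.3161 0.02 -92.2;
python3 - <<'E'
from h import *
c=cam("side"); cv2.imwrite("pics/s8.png",cv2.resize(c["image"][110:260,200:400,::-1],None,fx=3.6,fy=3.6,interpolation=cv2.INTER_CUBIC))
E
```

```text
clock: 25.28
tool_pos: [0.5841, -0.2764, 0.086]
clock: 25.7
tool_pos: [0.5791, -0.3132, 0.0863]
t 25.7 pos [ 0.5791 -0.3132  0.0863] yaw -92.2 w 0.0674 F [-0.7 -0.4 -3.6] j6 1.07
turn z 0.0 then shift after turn [0.29 0.14 6.63] now-axes [0.3  0.14 6.63] tilt [0.06 0.08 0.  ]
```

View pics/s8.png

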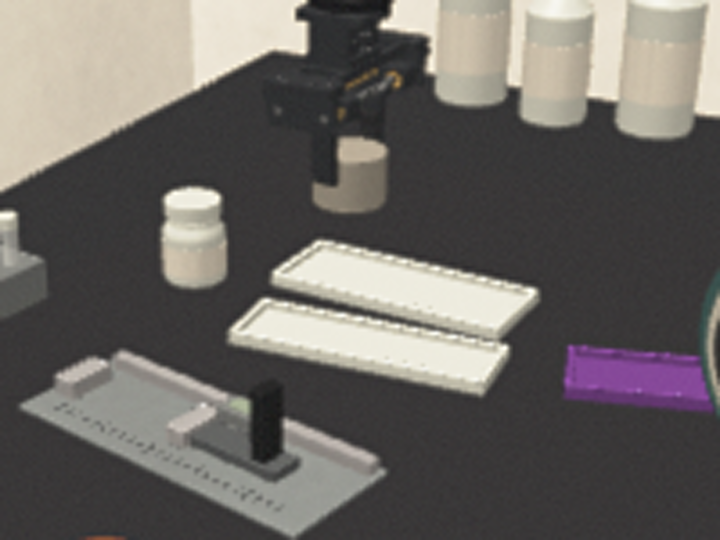

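Core A is held above the wide tray. The tray's corners in the crop are near (272,272), (320,241), (540,290) and (500,325). I'll check the tray centre from them before lowering.

```bash
python3 - <<'E'
from h import *
c=cam("side")
W=np.array([ray(c,200+x/3.6,110+y/3.6,.012)[:2] for x,y in((272,272),(320,241),(540,290),(500,325))]); print(W.round(3),W.mean(0).round(4), np.linalg.norm(W[0]-W[1]),np.linalg.norm(W[1]-W[2]))
E
```

```text
[[ 0.636 -0.272]
 [ 0.631 -0.358]
 [ 0.401 -0.353]
 [ 0.406 -0.269]] [ 0.5185 -0.3128] 0.08614063001529094 0.23002133888455384
```

```bash
python3 -m pendant '[[0.25,0.15,2,0,0,0,1],[0,0,2,0,0,0,1],[0,0,1.5,0,0,0,1],[0,0,0.8,0,0,0,1],[0,0,0,0,0,0,1],[0,0,0,0,0,0,1]]'|head -2
python3 go.py 0.5765 -0.3156 0.009 -92.2
```

```text
clock: 26.3
tool_pos: [0.5777, -0.3161, 0.0238]
t 26.3 pos [ 0.5777 -0.3161  0.0238] yaw -92.1 w 0.0676 F [-0.3  0.9 -2.8] j6 1.07
turn z 0.1 then shift after turn [-0.04  0.12  1.48] now-axes [-0.04  0.12  1.48] tilt [0.04 0.03 0.  ]
```

```bash
python3 -m pendant '[[0,0.1,0.6,0,0,0,1],[0,0,0.5,0,0,0,1],[0,0,0.2,0,0,0,1],[0,0,0,0,0,0,1],[0,0,0,0,0,0,1]]'
python3 -m pendant '[[0,0,0.1,0,0,0,1],[0,0,0,0,0,0,1],[0,0,0,0,0,0,1]]'
python3 go.py 0.5765 -0.3156 0.009 -92.2
```

```text
clock: 26.72
tool_pos: [0.5766, -0.317, 0.0111]
tool_rot: [-0.694, 0.72, 0.0, 0.0]
force: [-0.7, -0.1, -3.0]
width: 0.0673
clock: 26.97
tool_pos: [0.5767, -0.3171, 0.0102]
tool_rot: [-0.694, 0.72, -0.0, 0.0]
force: [0.6, -0.5, -3.4]
width: 0.0676
t 26.97 pos [ 0.5767 -0.3171  0.0102] yaw -92.2 w 0.0676 F [ 0.6 -0.5 -3.4] j6 1.07
turn z 0.0 then shift after turn [-0.15  0.02  0.12] now-axes [-0.15  0.02  0.12] tilt [-0.02 -0.01  0.  ]
```

```bash
python3 -m pendant '[[-0.1,0,0.1,0,0,0,1],[0,0,0,0,0,0,1],[0,0,0,0,0,0,1]]'
python3 -m pendant '[[0,0,0.1,0,0,0,1],[0,0,0,0,0,0,1],[0,0,0,0,0,0,1]]'
```

```text
clock: 27.22
tool_pos: [0.5766, -0.3159, 0.0089]
tool_rot: [-0.694, 0.72, 0.0, -0.0]
force: [-0.2, 0.1, -3.4]
width: 0.0674
clock: 27.47
tool_pos: [0.5767, -0.3159, 0.0088]
tool_rot: [-0.694, 0.72, 0.0, 0.0]
force: [-3.6, 2.3, 3.5]
width: 0.0677
```

```bash
python3 -m pendant '[[0,0,0,0,0,0,0],[0,0,0,0,0,0,0],[0,0,0,0,0,0,0],[0,0,0,0,0,0,0],[0,0,-1,0,0,0,0],[0,0,-2.5,0,0,0,0],[0,0,-3,0,0,0,0],[0,0,-2.5,0,0,0,0]]'|head -2
python3 cores.py; python3 go.py 0.55 0.3415 0.1 -92.2
```

```text
clock: 28.13
tool_pos: [0.5768, -0.3161, 0.0998]
top 135 ctr 0.7114 -0.2516 r 0.0301 mean 0.6963 -0.2443 z 0.0524
top 627 ctr 0.5772 -0.3159 r 0.0345 mean 0.5727 -0.3153 z 0.0538
top 502 ctr 0.5534 0.3674 r 0.0307 mean 0.5529 0.3663 z 0.0488
top post local [-0.0728 -0.0004  0.0744] gap 0.1028
side 177 ctr 0.574 -0.3123 r 0.0363 mean 0.5714 -0.307 z 0.0536
side 167 ctr 0.6901 0.2804 r 0.0295 mean 0.6772 0.291 z 0.0507
side 225 ctr 0.8334 0.4423 r 0.0403 mean 0.8095 0.4544 z 0.05
side 453 ctr 0.5516 0.3697 r 0.0315 mean 0.5497 0.3711 z 0.048
side post local [-0.0762  0.0034  0.0722] gap 0.1062
t 28.23 pos [ 0.5806 -0.3184  0.1049] yaw -92.1 w 0.088 F [ 0.9 -0.6 -0.1] j6 1.07
turn z 0.1 then shift after turn [-65.82   5.6    0.49] now-axes [-65.83   5.54   0.08] tilt [-0.56 -0.31  0.  ]
```

Core A stands in the tray. Core B has been knocked about 27 mm and is now at (0.5525, 0.3685). Heading there.

```bash
python3 go.py 0.5525 0.3685 0.1 -92.2
python3 -m pendant '[[-3,0.2,0,0,0,0,0],[-3.5,0.25,0,0,0,0,0],[-3.5,0.25,0,0,0,0,0],[-3.5,0.25,0,0,0,0,0],[-3.5,0.25,0,0,0,0,0],[-3.5,0.25,0,0,0,0,0],[-3.5,0.25,0,0,0,0,0],[-3.5,0.25,0,0,0,0,0]]'|head -2
python3 -m pendant '[[-3.5,0.2,0,0,0,0,0],[-3.5,0.25,0,0,0,0,0],[-3.5,0.25,0,0,0,0,0],[-3.5,0.25,0,0,0,0,0],[-3.5,0.25,0,0,0,0,0],[-3.5,0.25,0,0,0,0,0],[-3.5,0.25,0,0,0,0,0],[-3.5,0.25,0,0,0,0,0]]'|head -2
python3 go.py 0.5525 0.3685 0.1 -92.2
```

```text
t 28.23 pos [ 0.5806 -0.3184  0.1049] yaw -92.1 w 0.088 F [ 0.9 -0.6 -0.1] j6 1.07
turn z 0.1 then shift after turn [-68.53   5.45   0.49] now-axes [-68.54   5.39   0.07] tilt [-0.56 -0.31  0.  ]
clock: 28.9
tool_pos: [0.5667, -0.0388, 0.0976]
clock: 29.57
tool_pos: [0.5577, 0.2416, 0.0975]
t 29.57 pos [0.5577 0.2416 0.0975] yaw -92.1 w 0.088 F [ 0.8 -0.5 -1.2] j6 1.98
turn z 0.1 then shift after turn [-12.66   1.01  -0.25] now-axes [-12.66   0.99  -0.25] tilt [ 0.04 -0.02 -0.  ]
```

```bash
python3 -m pendant '[[-3.5,0.25,0,0,0,0,0],[-3.5,0.25,0,0,0,0,0],[-2,0.2,0,0,0,0,0],[-1,0.1,0,0,0,0,0],[0,0,0,0,0,0,0],[0,0,0,0,0,0,0],[0,0,0,0,0,0,0]]'|head -2
python3 go.py 0.5525 0.3685 0.0 -92.2; python3 cores.py |grep side
```

```text
clock: 30.15
tool_pos: [0.5541, 0.3388, 0.0976]
t 30.15 pos [0.5541 0.3388 0.0976] yaw -92.2 w 0.0882 F [-0.4  0.4 -0.2] j6 2.12
turn z 0.0 then shift after turn [-2.96  0.27  9.76] now-axes [-2.97  0.27  9.76] tilt [ 0.04 -0.06 -0.  ]
side 183 ctr 0.5729 -0.3119 r 0.0361 mean 0.5714 -0.3061 z 0.0537
side 222 ctr 0.834 0.442 r 0.0403 mean 0.8093 0.454 z 0.0497
side 464 ctr 0.5512 0.37 r 0.0309 mean 0.5494 0.3713 z 0.048
side post local [-0.0757  0.004   0.0719] gap 0.1057
```

```bash
python3 -m pendant '[[-1.5,0.1,0,0,0,0,0],[-1.4,0.15,0,0,0,0,0],[0,0,1.5,0,0,0,0],[0,0,2.3,0,0,0,0],[0,0,2,0,0,0,0],[0,0,1,0,0,0,0],[0,0,0,0,0,0,0],[0,0,0,0,0,0,0]]'|head -2
python3 go.py 0.5525 0.3685 0.0 -92.2
```

```text
clock: 30.92
tool_pos: [0.5524, 0.3698, 0.0296]
t 30.92 pos [0.5524 0.3698 0.0296] yaw -92.1 w 0.0881 F [-0.7 -0.2 -1.2] j6 2.16
turn z 0.1 then shift after turn [ 0.13 -0.01  2.96] now-axes [ 0.12 -0.01  2.96] tilt [ 0.06 -0.03 -0.  ]
```

```bash
python3 -m pendant '[[0.1,0,1,0,0,0,0],[0,0,1,0,0,0,0],[0,0,0.6,0,0,0,0],[0,0,0.3,0,0,0,0],[0,0,0,0,0,0,0],[0,0,0,0,0,0,0]]'
python3 -m pendant '[[0,0,0,0,0,0,1],[0,0,0,0,0,0,1],[0,0,0,0,0,0,1],[0,0,0,0,0,0,1],[0,0,0,0,0,0,1],[0,0,0,0,0,0,1],[0,0,0,0,0,0,1],[0,0,0,0,0,0,1]]'
```

```text
clock: 31.42
tool_pos: [0.5527, 0.3682, 0.0008]
tool_rot: [-0.694, 0.72, 0.0, -0.0]
force: [-0.7, -1.3, 0.5]
width: 0.088
clock: 32.08
tool_pos: [0.553, 0.3684, 0.0013]
tool_rot: [-0.694, 0.72, -0.0, 0.0]
force: [-0.4, 0.2, 1.9]
width: 0.0592
```

```bash
python3 -m pendant '[[0,0,-0.5,0,0,0,1],[0,0,-1.5,0,0,0,1],[0,0,-2.5,0,0,0,1],[0,0,-2.5,0,0,0,1],[0,0,-2,0,0,0,1],[0,0,0,0,0,4.4,1],[0,0,0,0,0,4.4,1],[0,0,0,0,0,0,1]]'|tail -2
python3 go.py 0.623 -0.0082 0.09 -101
```

```text
force: [0.2, 0.3, -2.0]
width: 0.0593
t 32.75 pos [0.5531 0.3686 0.0927] yaw -101.1 w 0.0593 F [ 0.2  0.3 -2. ] j6 2.31
turn z -0.1 then shift after turn [ 35.66 -14.05   0.27] now-axes [ 35.64 -14.09   0.25] tilt [-0.07  0.07 -0.  ]
```

```bash
python3 -m pendant '[[2.5,-0.9,0,0,0,0,1],[3.2,-1.25,0,0,0,0,1],[3.2,-1.25,0,0,0,0,1],[3.2,-1.25,0,0,0,0,1],[3.2,-1.25,0,0,0,0,1],[3.2,-1.3,0,0,0,0,1],[3.2,-1.3,0,0,0,0,1],[3.2,-1.3,0,0,0,0,1]]'|head -2
python3 -m pendant '[[3.2,-1.25,0,0,0,0,1],[3.2,-1.25,0,0,0,0,1],[2.5,-1,0,0,0,0,1],[1.5,-0.6,0,0,0,0,1],[0,0,0,0,0,0,1],[0,0,0,0,0,0,1],[0,0,0,0,0,0,1]]'|head -2
python3 go.py 0.623 -0.0082 0.02 -101
```

```text
clock: 33.42
tool_pos: [0.6013, 0.1037, 0.0911]
clock: 34.0
tool_pos: [0.6217, -0.004, 0.0908]
t 34.0 pos [ 0.6217 -0.004   0.0908] yaw -100.9 w 0.0592 F [-0.8  0.5 -1.7] j6 1.71
turn z 0.1 then shift after turn [ 0.39 -0.21  7.08] now-axes [ 0.39 -0.21  7.08] tilt [0.05 0.03 0.  ]
```

```bash
python3 -m pendant '[[0.35,-0.2,0,0,0,0,1],[0,0,2.2,0,0,0,1],[0,0,2.3,0,0,0,1],[0,0,1.5,0,0,0,1],[0,0,1,0,0,0,1],[0,0,0,0,0,0,1],[0,0,0,0,0,0,1]]'|head -2
python3 go.py 0.623 -0.0082 0.0065 -101
python3 - <<'E'
from h import *
c=cam("side"); cv2.imwrite("pics/s9.png",cv2.resize(c["image"][150:300,160:360,::-1],None,fx=3.6,fy=3.6,interpolation=cv2.INTER_CUBIC))
E
```

```text
clock: 34.58
tool_pos: [0.6231, -0.0077, 0.0206]
t 34.58 pos [ 0.6231 -0.0077  0.0206] yaw -100.9 w 0.0593 F [ 0.3  0.3 -2.7] j6 1.71
turn z 0.1 then shift after turn [0.05 0.   1.41] now-axes [0.05 0.   1.41] tilt [ 0.07 -0.   -0.  ]
```

View pics/s9.png

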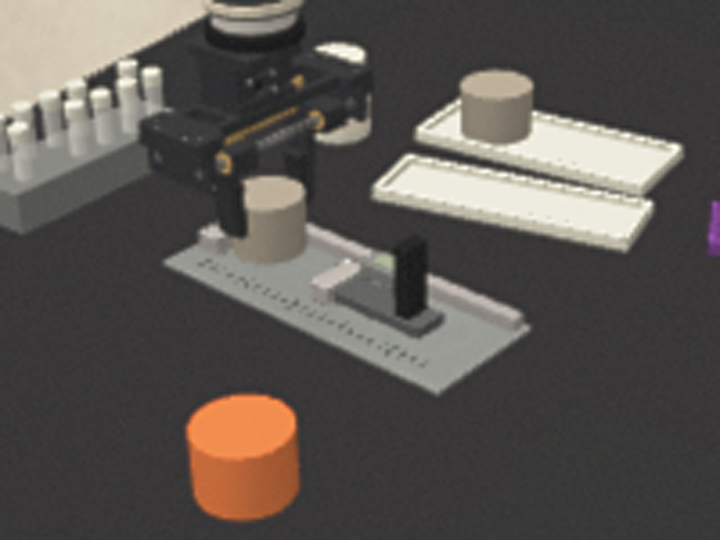

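Core A stands in the wide tray at crop (497,105). Core B is just above the plate between the jaws at crop (270,220). Setting it down.

```bash
python3 -m pendant '[[0,0,0.6,0,0,0,1],[0,0,0.5,0,0,0,1],[0,0,0.2,0,0,0,1],[0,0,0,0,0,0,1],[0,0,0,0,0,0,1]]'
python3 -m pendant '[[0,0,0.1,0,0,0,1],[0,0,0,0,0,0,1],[0,0,0,0,0,0,1]]'
```

```text
clock: 35.05
tool_pos: [0.6234, -0.0085, 0.0079]
tool_rot: [-0.636, 0.771, 0.0, -0.0]
force: [-0.1, -0.9, -2.5]
width: 0.0589
clock: 35.3
tool_pos: [0.6236, -0.0084, 0.0071]
tool_rot: [-0.636, 0.771, -0.0, 0.0]
force: [-0.5, 0.3, -2.5]
width: 0.0596
```

```bash
python3 -m pendant '[[0,0,0.1,0,0,0,1],[0,0,0,0,0,0,1],[0,0,0,0,0,0,1]]'
python3 -m pendant '[[0,0,0.1,0,0,0,1],[0,0,0,0,0,0,1],[0,0,0,0,0,0,1]]'
```

```text
clock: 35.55
tool_pos: [0.6235, -0.0084, 0.006]
tool_rot: [-0.636, 0.771, 0.0, -0.0]
force: [-0.6, 0.0, -2.8]
width: 0.0593
clock: 35.8
tool_pos: [0.6237, -0.0084, 0.0054]
tool_rot: [-0.636, 0.771, -0.0, 0.0]
force: [-1.1, 0.6, 1.1]
width: 0.0594
```

```bash
python3 -m pendant '[[0,0,0,0,0,0,0],[0,0,0,0,0,0,0],[0,0,0,0,0,0,0],[0,0,0,0,0,0,0],[0,0,-1,0,0,0,0],[0,0,-2,0,0,0,0],[0,0,-2.5,0,0,0,0],[0,0,-2,0,0,0,0]]'|head -2
python3 -m pendant '[[0,2.5,0,0,0,0,0],[0,3.2,0,0,0,0,0],[0,3.2,0,0,0,0,0],[0,3.2,0,0,0,0,0],[0,2.6,0,0,0,0,0],[0,0,0,0,0,0,0],[0,0,0,0,0,0,0],[0,0,0,0,0,0,0]]' | head -2
python3 cores.py; python3 go.py 0.4765 0.0205 0.025 -101
```

```text
clock: 36.47
tool_pos: [0.6238, -0.0084, 0.0819]
clock: 37.13
tool_pos: [0.4806, 0.0195, 0.0812]
top 130 ctr 0.7121 -0.2524 r 0.0297 mean 0.6964 -0.244 z 0.0517
top 120 ctr 0.6913 0.275 r 0.0292 mean 0.6784 0.2657 z 0.0513
top 690 ctr 0.5772 -0.3158 r 0.0343 mean 0.5759 -0.3149 z 0.0539
top post local [-0.0764 -0.0001  0.0733] gap 0.1064
side 218 ctr 0.623 -0.0076 r 0.0324 mean 0.6192 -0.002 z 0.0523
side 167 ctr 0.6909 0.2797 r 0.0297 mean 0.6769 0.291 z 0.0508
side 219 ctr 0.8339 0.4422 r 0.0401 mean 0.8093 0.4543 z 0.0499
side post local [-0.0757  0.0029  0.0723] gap 0.1057
t 37.23 pos [0.4811 0.0193 0.0809] yaw -101.0 w 0.088 F [ 1.3  0.  -0.1] j6 1.75
turn z 0.0 then shift after turn [-0.03  0.47  5.59] now-axes [-0.03  0.48  5.59] tilt [-0.13  0.02 -0.  ]
```

```bash
python3 -m pendant '[[0,0.45,1.5,0,0,0,0],[0,0,2,0,0,0,0],[0,0,1.6,0,0,0,0],[0,0,0.5,0,0,0,0],[0,0,0,0,0,0,0.3],[0,0,0,0,0,0,1],[0,0,0,0,0,0,1],[0,0,0,0,0,0,1]]'
python3 -m pendant '[[0,0,0,0,0,0,1],[0,0,0,0,0,0,1],[0,0,0,0,0,0,1],[0,0,0,0,0,0,1],[0,0,0,0,0,0,1],[0,0,0,0,0,0,1],[0,0,0,0,0,0,1],[0,0,0,0,0,0,1]]'
```

```text
clock: 37.9
tool_pos: [0.4761, 0.0203, 0.0251]
tool_rot: [-0.636, 0.771, -0.001, 0.001]
force: [0.8, 0.3, 1.1]
width: 0.0636
clock: 38.57
tool_pos: [0.4748, 0.0206, 0.0241]
tool_rot: [-0.636, 0.771, 0.0, 0.0]
force: [-0.5, 1.7, 0.7]
width: 0.0237
```

```bash
python3 -m pendant '[[0,-0.4,0,0,0,0,1],[0,-0.5,0,0,0,0,1],[0,-0.6,0,0,0,0,1],[0,-0.6,0,0,0,0,1],[0,-0.5,0,0,0,0,1],[0,-0.3,0,0,0,0,1],[0,-0.2,0,0,0,0,1],[0,0,0,0,0,0,1]]'
python3 -m pendant '[[0,-0.15,0,0,0,0,1],[0,-0.15,0,0,0,0,1],[0,-0.15,0,0,0,0,1],[0,-0.15,0,0,0,0,1],[0,-0.15,0,0,0,0,1],[0,0,0,0,0,0,1]]'
```

```text
clock: 39.23
tool_pos: [0.5064, 0.0143, 0.024]
tool_rot: [-0.636, 0.771, -0.0, 0.001]
force: [1.4, 1.5, 0.2]
width: 0.0238
clock: 39.73
tool_pos: [0.5124, 0.0132, 0.0241]
tool_rot: [-0.636, 0.771, 0.0, -0.0]
force: [-1.5, 4.4, 5.5]
width: 0.0237
```

```bash
python3 -m pendant '[[0,-0.12,0,0,0,0,1],[0,-0.12,0,0,0,0,1],[0,-0.12,0,0,0,0,1],[0,0,0,0,0,0,1]]'
```

```text
clock: 40.07
tool_pos: [0.516, 0.0125, 0.0241]
tool_rot: [-0.636, 0.771, 0.0, -0.0]
force: [-2.2, 4.1, 4.9]
width: 0.0239
```

```bash
python3 -m pendant '[[0,-0.1,0,0,0,0,1],[0,-0.1,0,0,0,0,1],[0,-0.1,0,0,0,0,1],[0,0,0,0,0,0,1]]'
python3 -m pendant '[[0,-0.1,0,0,0,0,1],[0,-0.05,0,0,0,0,1],[0,0,0,0,0,0,1]]'
```

```text
clock: 40.4
tool_pos: [0.5173, 0.0122, 0.024]
tool_rot: [-0.636, 0.771, 0.001, -0.001]
force: [-7.8, 5.3, 9.7]
width: 0.0236
clock: 40.65
tool_pos: [0.5173, 0.0122, 0.024]
tool_rot: [-0.636, 0.771, 0.003, -0.002]
force: [-12.2, 5.4, 13.2]
width: 0.0235
```

```bash
python3 -m pendant '[[0,-0.05,0,0,0,0,1],[0,0,0,0,0,0,1],[0,0,0,0,0,0,1],[0,0,0,0,0,0,1],[0,0,0,0,0,0,1],[0,0,0,0,0,0,1],[0,0,0,0,0,0,1],[0,0,0,0,0,0,1]]'
python3 cores.py; python3 - <<'E'
from h import *
c=cam("side"); cv2.imwrite("pics/s10.png",cv2.resize(c["image"][150:300,160:360,::-1],None,fx=3.6,fy=3.6,interpolation=cv2.INTER_CUBIC))
E
```

```text
clock: 41.32
tool_pos: [0.5173, 0.0122, 0.024]
tool_rot: [-0.636, 0.771, 0.003, -0.002]
force: [-13.2, 6.9, 15.2]
width: 0.0238
top 128 ctr 0.7114 -0.2518 r 0.0299 mean 0.6968 -0.2434 z 0.0517
top 692 ctr 0.578 -0.3156 r 0.0346 mean 0.5762 -0.3149 z 0.0537
side 167 ctr 0.5738 -0.3119 r 0.0351 mean 0.5698 -0.308 z 0.0538
side 123 ctr 0.6311 -0.0061 r 0.031 mean 0.6313 0.0069 z 0.0516
side 158 ctr 0.6901 0.2801 r 0.0297 mean 0.6769 0.291 z 0.0509
side 222 ctr 0.8333 0.4424 r 0.0402 mean 0.8097 0.4548 z 0.0499
side post local [-0.036  -0.0045  0.073 ] gap 0.066
```

View pics/s10.png

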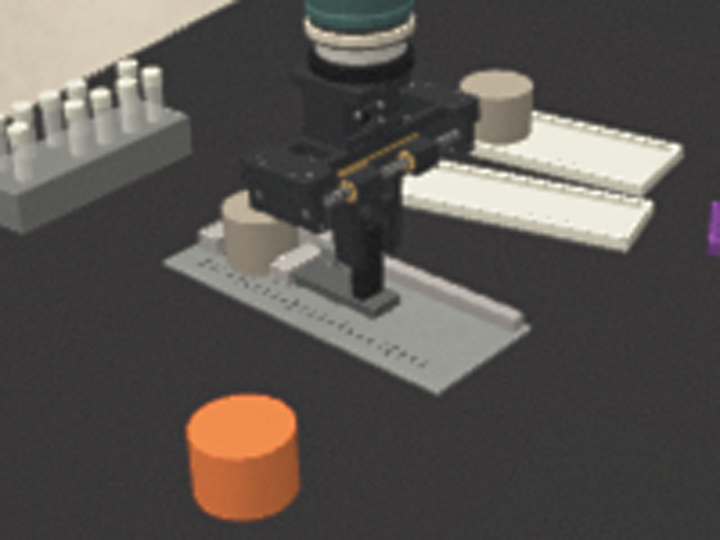

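Both jaws bear on core B at crop (260,232), about 11 N held for over 0.6 s, and the core is upright. Opening.

```bash
python3 -m pendant '[[0,0.2,0,0,0,0,1],[0,0.3,0,0,0,0,1],[0,0.5,0,0,0,0,1],[0,0.6,0,0,0,0,1],[0,0.7,0,0,0,0,1],[0,0.7,0,0,0,0,1],[0,0.5,0,0,0,0,1],[0,0.3,0,0,0,0,1]]'
python3 -m pendant '[[0,0,0,0,0,0,1],[0,0,0,0,0,0,0],[0,0,0,0,0,0,0],[0,0,0,0,0,0,0],[0,0,0,0,0,0,0],[0,0,-2.5,0,0,0,0],[0,0,-3,0,0,0,0],[0,0,0,0,0,0,0]]'|head -2
python3 cores.py; python3 go.py 0.6325 -0.0099 0.08 -101
```

```text
clock: 42.13
tool_pos: [0.4832, 0.0189, 0.0241]
tool_rot: [-0.636, 0.771, -0.0, 0.0]
force: [3.1, 3.8, -2.4]
width: 0.024
clock: 42.8
tool_pos: [0.4877, 0.0183, 0.0839]
top 135 ctr 0.7117 -0.2522 r 0.0297 mean 0.6976 -0.243 z 0.052
top 682 ctr 0.578 -0.3165 r 0.035 mean 0.5759 -0.3148 z 0.054
top post local [-0.0681 -0.0008  0.074 ] gap 0.0981
side 219 ctr 0.6318 -0.0091 r 0.0318 mean 0.6278 -0.0034 z 0.0523
side 165 ctr 0.6903 0.2801 r 0.0299 mean 0.6765 0.2908 z 0.0508
side 226 ctr 0.8329 0.4426 r 0.0401 mean 0.8095 0.4547 z 0.0496
side post local [-0.0682  0.0039  0.0722] gap 0.0982
t 42.9 pos [0.4851 0.0184 0.0803] yaw -100.9 w 0.0765 F [-1.5  1.   0.4] j6 1.75
turn z 0.1 then shift after turn [ -0.04 -15.01   0.03] now-axes [ -0.02 -15.01   0.08] tilt [-0.18  0.01 -0.  ]
```

```bash
python3 -m pendant '[[0,-3,0,0,0,0,0],[0,-3.3,0,0,0,0,0],[0,-3.3,0,0,0,0,0],[0,-3.3,0,0,0,0,0],[0,-2.2,0,0,0,0,0],[0,0,0,0,0,0,0],[0,0,0,0,0,0,0]]' |head -2
python3 go.py 0.6325 -0.0099 0.005 -101
```

```text
clock: 43.48
tool_pos: [0.6311, -0.0103, 0.0768]
t 43.48 pos [ 0.6311 -0.0103  0.0768] yaw -101.0 w 0.0881 F [-1.   0.5  0.4] j6 1.71
turn z 0.0 then shift after turn [-0.07 -0.13  7.18] now-axes [-0.07 -0.15  7.18] tilt [ 0.21 -0.03 -0.  ]
```

```bash
python3 -m pendant '[[0,0,2,0,0,0,0],[0,0,2.3,0,0,0,0],[0,0,1.6,0,0,0,0],[0,0,0.8,0,0,0,0],[0,0,0.3,0,0,0,0],[0,0,0.2,0,0,0,0],[0,0,0,0,0,0,0],[0,0,0,0,0,0,0]]'
python3 -m pendant '[[0,0,0,0,0,0,1],[0,0,0,0,0,0,1],[0,0,0,0,0,0,1],[0,0,0,0,0,0,1],[0,0,0,0,0,0,1],[0,0,0,0,0,0,1],[0,0,0,0,0,0,1],[0,0,0,0,0,0,1]]'
python3 -m pendant '[[0,0,-0.5,0,0,0,1],[0,0,-1.5,0,0,0,1],[0,0,-2.5,0,0,0,1],[0,0,-2.5,0,0,0,1],[0,0,-1,0,0,0,1],[0,0,0,0,0,-4.4,1],[0,0,0,0,0,-4.4,1],[0,0,0,0,0,0,1]]'
python3 go.py 0.467 -0.3115 0.085 -92.2
```

```text
clock: 44.15
tool_pos: [0.6326, -0.01, 0.0081]
tool_rot: [-0.636, 0.771, -0.001, 0.001]
force: [0.6, -0.2, -0.1]
width: 0.088
clock: 44.82
tool_pos: [0.6322, -0.0101, 0.0074]
tool_rot: [-0.636, 0.771, -0.0, 0.0]
force: [-0.6, -0.4, 3.4]
width: 0.0593
clock: 45.48
tool_pos: [0.6314, -0.01, 0.0865]
tool_rot: [-0.694, 0.72, 0.0, -0.0]
force: [-0.5, 0.2, -2.6]
width: 0.0592
t 45.48 pos [ 0.6314 -0.01    0.0865] yaw -92.0 w 0.0592 F [-0.5  0.2 -2.6] j6 1.55
turn z 0.2 then shift after turn [30.76 15.27  0.15] now-axes [30.72 15.36  0.16] tilt [0.04 0.   0.  ]
```

```bash
python3 -m pendant '[[2.2,1.1,0,0,0,0,1],[3,1.5,0,0,0,0,1],[3,1.5,0,0,0,0,1],[3,1.5,0,0,0,0,1],[3,1.5,0,0,0,0,1],[3,1.5,0,0,0,0,1],[3,1.5,0,0,0,0,1],[3,1.5,0,0,0,0,1]]'|head -2
python3 -m pendant '[[3,1.5,0,0,0,0,1],[2.5,1.2,0,0,0,0,1],[1.5,0.7,0,0,0,0,1],[0.5,0.3,0,0,0,0,1],[0,0,0,0,0,0,1],[0,0,0,0,0,0,1],[0,0,0,0,0,0,1],[0,0,0,0,0,0,1]]'|head -2
python3 go.py 0.467 -0.3115 0.02 -92.2
```

```text
clock: 46.15
tool_pos: [0.5057, -0.2384, 0.0861]
clock: 46.82
tool_pos: [0.468, -0.3099, 0.0868]
t 46.82 pos [ 0.468  -0.3099  0.0868] yaw -92.1 w 0.0592 F [ 0.1  1.  -2.3] j6 0.98
turn z 0.1 then shift after turn [0.17 0.1  6.68] now-axes [0.17 0.1  6.68] tilt [0.01 0.03 0.  ]
```

```bash
python3 -m pendant '[[0.1,0.1,2,0,0,0,1],[0,0,2.2,0,0,0,1],[0,0,1.5,0,0,0,1],[0,0,1,0,0,0,1],[0,0,0.4,0,0,0,1],[0,0,0,0,0,0,1],[0,0,0,0,0,0,1],[0,0,0,0,0,0,1]]'|head -2
python3 go.py 0.467 -0.3115 0.0085 -92.2
```

```text
clock: 47.48
tool_pos: [0.4676, -0.3126, 0.0172]
t 47.48 pos [ 0.4676 -0.3126  0.0172] yaw -92.1 w 0.0592 F [ 0.5 -0.5 -3.1] j6 0.97
turn z 0.1 then shift after turn [-0.11  0.06  0.87] now-axes [-0.11  0.07  0.87] tilt [-0.11 -0.07  0.  ]
```

```bash
python3 -m pendant '[[-0.1,0,0.4,0,0,0,1],[0,0,0.2,0,0,0,1],[0,0,0.1,0,0,0,1],[0,0,0,0,0,0,1],[0,0,0,0,0,0,1]]'
python3 -m pendant '[[0,0,0.1,0,0,0,1],[0,0,0,0,0,0,1],[0,0,0,0,0,0,1]]'
python3 -m pendant '[[0,0,0.1,0,0,0,1],[0,0,0,0,0,0,1],[0,0,0,0,0,0,1]]'
```

```text
clock: 47.9
tool_pos: [0.4665, -0.311, 0.009]
tool_rot: [-0.694, 0.72, 0.0, 0.0]
force: [-0.0, -0.2, -1.6]
width: 0.0597
clock: 48.15
tool_pos: [0.4667, -0.3112, 0.0083]
tool_rot: [-0.694, 0.72, -0.0, 0.0]
force: [-2.1, -0.1, 0.3]
width: 0.0592
clock: 48.4
tool_pos: [0.4668, -0.3113, 0.0083]
tool_rot: [-0.694, 0.72, -0.0, -0.0]
force: [-3.0, 2.4, 7.6]
width: 0.0591
```

Core B is on the tray floor. Releasing, lifting, and going back to the caliper post.

```bash
python3 -m pendant '[[0,0,0,0,0,0,0],[0,0,0,0,0,0,0],[0,0,0,0,0,0,0],[0,0,0,0,0,0,0],[0,0,-1,0,0,0,0],[0,0,-2.5,0,0,0,0],[0,0,-3,0,0,0,0],[0,0,-2.5,0,0,0,0]]'|head -2
python3 -m pendant '[[0,0,0,0,0,4.4,0],[0,0,0,0,0,4.4,0],[0,0,0,0,0,0,0],[0,0,0,0,0,0,0]]'|head -2
python3 cores.py; python3 go.py 0.4835 0.0188 0.1 -101
```

```text
clock: 49.07
tool_pos: [0.4666, -0.3111, 0.0987]
clock: 49.4
tool_pos: [0.4666, -0.3111, 0.0975]
top 128 ctr 0.7122 -0.2526 r 0.0297 mean 0.6972 -0.2425 z 0.052
top 476 ctr 0.5784 -0.3162 r 0.0343 mean 0.5837 -0.3188 z 0.054
top 406 ctr 0.4684 -0.3112 r 0.0298 mean 0.4604 -0.3103 z 0.054
top post local [-0.0647 -0.0004  0.0743] gap 0.0947
side 179 ctr 0.5734 -0.313 r 0.035 mean 0.5715 -0.3069 z 0.0534
side 163 ctr 0.4692 -0.3102 r 0.0343 mean 0.464 -0.3028 z 0.0534
side 170 ctr 0.6907 0.2798 r 0.0296 mean 0.677 0.2911 z 0.0511
side 227 ctr 0.8339 0.4421 r 0.0402 mean 0.81 0.455 z 0.0497
side post local [-0.0685  0.004   0.0722] gap 0.0985
t 49.5 pos [ 0.4663 -0.3109  0.0968] yaw -100.8 w 0.088 F [-0.  -0.2 -1.1] j6 1.13
turn z 0.2 then shift after turn [-32.69   4.6   -0.32] now-axes [-32.7    4.51  -0.31] tilt [0.03 0.01 0.  ]
```

```bash
python3 -m pendant '[[-2.5,0.35,0,0,0,0,0],[-3.3,0.45,0,0,0,0,0],[-3.3,0.45,0,0,0,0,0],[-3.3,0.45,0,0,0,0,0],[-3.3,0.45,0,0,0,0,0],[-3.3,0.45,0,0,0,0,0],[-3.3,0.45,0,0,0,0,0],[-3.3,0.45,0,0,0,0,0]]'|head -2
python3 -m pendant '[[-3.3,0.45,0,0,0,0,0],[-2.3,0.3,0,0,0,0,0],[-1.2,0.2,0,0,0,0,0],[0,0,0,0,0,0,0],[0,0,0,0,0,0,0],[0,0,0,0,0,0,0]]'|head -2
python3 go.py 0.4825 0.0190 0.025 -101
```

```text
clock: 50.17
tool_pos: [0.4803, -0.0515, 0.0967]
clock: 50.67
tool_pos: [0.4841, 0.0149, 0.0967]
t 50.67 pos [0.4841 0.0149 0.0967] yaw -100.9 w 0.0885 F [-0.7 -0.1  0.1] j6 1.74
turn z 0.1 then shift after turn [-0.37  0.24  7.17] now-axes [-0.37  0.23  7.17] tilt [ 0.03 -0.03 -0.  ]
```

```bash
python3 -m pendant '[[-0.4,0.2,1.5,0,0,0,0],[0,0,2.5,0,0,0,0],[0,0,2,0,0,0,0],[0,0,1.1,0,0,0,0],[0,0,0,0,0,0,0],[0,0,0,0,0,0,1],[0,0,0,0,0,0,1],[0,0,0,0,0,0,1]]'|head -2
python3 -m pendant '[[0,0,0,0,0,0,1],[0,0,0,0,0,0,1],[0,0,0,0,0,0,1],[0,0,0,0,0,0,1],[0,0,0,0,0,0,1],[0,0,0,0,0,0,1],[0,0,0,0,0,0,1],[0,0,0,0,0,0,1]]'
```

```text
clock: 51.33
tool_pos: [0.4846, 0.0195, 0.0274]
clock: 52.0
tool_pos: [0.483, 0.019, 0.026]
tool_rot: [-0.637, 0.771, -0.0, -0.001]
force: [-1.0, -4.1, 1.1]
width: 0.0235
```

```bash
python3 -m pendant '[[0,-0.5,0,0,0,0,1],[0,-1.2,0,0,0,0,1],[0,-1.2,0,0,0,0,1],[0,-1.2,0,0,0,0,1],[0,-1.2,0,0,0,0,1],[0,-1.2,0,0,0,0,1],[0,-0.8,0,0,0,0,1],[0,-0.4,0,0,0,0,1]]'
python3 -m pendant '[[0,-0.3,0,0,0,0,1],[0,-0.2,0,0,0,0,1],[0,-0.2,0,0,0,0,1],[0,-0.2,0,0,0,0,1],[0,0,0,0,0,0,1]]'
```

```text
clock: 52.67
tool_pos: [0.5589, 0.0041, 0.026]
tool_rot: [-0.636, 0.771, 0.0, -0.001]
force: [-2.7, -4.0, 4.5]
width: 0.024
clock: 53.08
tool_pos: [0.5674, 0.0024, 0.026]
tool_rot: [-0.637, 0.771, -0.0, -0.001]
force: [-1.1, -5.2, 3.1]
width: 0.0241
```

```bash
python3 -m pendant '[[0,-0.2,0,0,0,0,1],[0,-0.2,0,0,0,0,1],[0,-0.15,0,0,0,0,1],[0,-0.15,0,0,0,0,1],[0,0,0,0,0,0,1]]'
python3 -m pendant '[[0,-0.1,0,0,0,0,1],[0,-0.1,0,0,0,0,1],[0,-0.1,0,0,0,0,1],[0,0,0,0,0,0,1]]'
```

```text
clock: 53.5
tool_pos: [0.5741, 0.0011, 0.026]
tool_rot: [-0.637, 0.771, -0.0, -0.001]
force: [-2.6, -4.8, 2.7]
width: 0.0239
clock: 53.83
tool_pos: [0.5763, 0.0007, 0.026]
tool_rot: [-0.637, 0.771, 0.0, -0.001]
force: [-4.5, -4.3, 5.3]
width: 0.0238
```

```bash
python3 -m pendant '[[0,-0.1,0,0,0,0,1],[0,-0.1,0,0,0,0,1],[0,-0.1,0,0,0,0,1],[0,0,0,0,0,0,1],[0,0,0,0,0,0,1]]'
python3 - <<'E'
from h import *
c=cam("side"); cv2.imwrite("pics/s11.png",cv2.resize(c["image"][170:270,180:320,::-1],None,fx=5,fy=5,interpolation=cv2.INTER_CUBIC))
E
```

```text
clock: 54.25
tool_pos: [0.5761, 0.0007, 0.0259]
tool_rot: [-0.636, 0.771, 0.003, -0.004]
force: [-13.1, -2.3, 12.0]
width: 0.0235
```

View pics/s11.png

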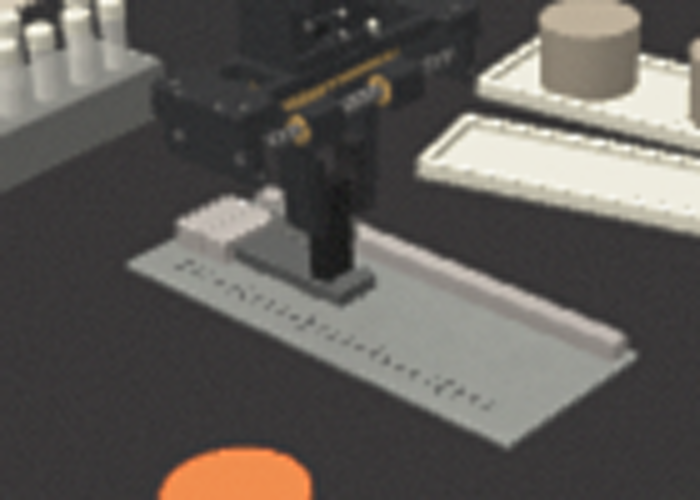

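The jaws meet at crop (215,228), with a hard stop at about 13 N. Releasing and lifting clear.

```bash
python3 -m pendant '[[0,0.2,0,0,0,0,1],[0,0,0,0,0,0,0],[0,0,0,0,0,0,0],[0,0,0,0,0,0,0],[0,0,0,0,0,0,0],[0,0,0,0,0,0,0],[0,0,-2.5,0,0,0,0],[0,0,-3.5,0,0,0,0]]'|head -2
python3 -m pendant '[[0,0,-3.5,0,0,0,0],[0,0,-3.5,0,0,0,0],[0,3,-2,0,0,0,0],[0,3,0,0,0,0,0],[0,3,0,0,0,0,0],[0,3,0,0,0,0,0],[0,0,0,0,0,0,0],[0,0,0,0,0,0,0]]'
python3 cores.py; python3 - <<'E'
from h import *
c=cam("side"); cv2.imwrite("pics/s12.png",cv2.resize(c["image"][120:300,120:380,::-1],None,fx=3,fy=3,interpolation=cv2.INTER_CUBIC))
E
```

```text
clock: 54.97
tool_pos: [0.5746, 0.0017, 0.0824]
clock: 55.63
tool_pos: [0.4596, 0.0245, 0.176]
tool_rot: [-0.637, 0.771, -0.0, 0.0]
force: [1.3, -0.3, 0.1]
width: 0.0881
top 131 ctr 0.7119 -0.2521 r 0.0299 mean 0.6971 -0.2437 z 0.052
top 121 ctr 0.6929 0.2761 r 0.0295 mean 0.6775 0.2669 z 0.0525
top 690 ctr 0.5775 -0.3158 r 0.0345 mean 0.5761 -0.3148 z 0.0537
top 574 ctr 0.4693 -0.3115 r 0.0304 mean 0.4681 -0.3101 z 0.0538
side 181 ctr 0.5752 -0.3117 r 0.0353 mean 0.571 -0.3065 z 0.0535
side 164 ctr 0.4662 -0.3106 r 0.0331 mean 0.4647 -0.3031 z 0.0533
side 164 ctr 0.6899 0.2802 r 0.0297 mean 0.6766 0.2912 z 0.0507
side 226 ctr 0.8335 0.442 r 0.0404 mean 0.8104 0.4552 z 0.05
side post local [0.0269 0.0036 0.072 ] gap 0.0031
```

View pics/s12.png

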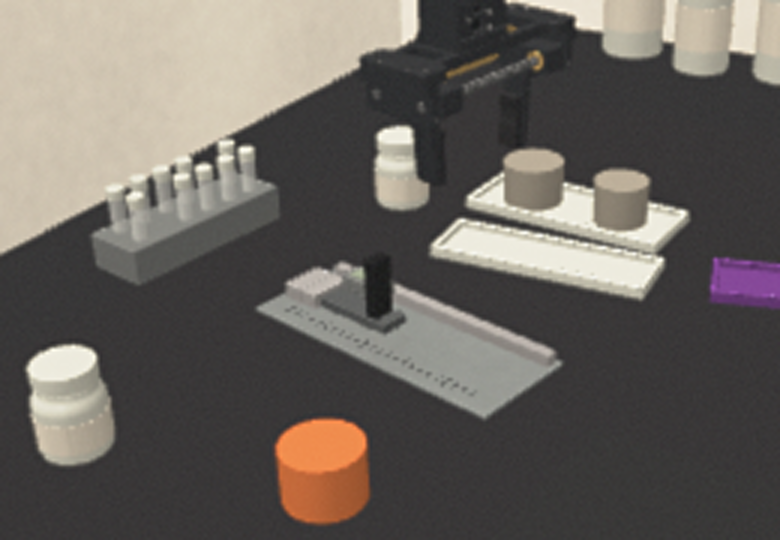

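View pics/now_top.png

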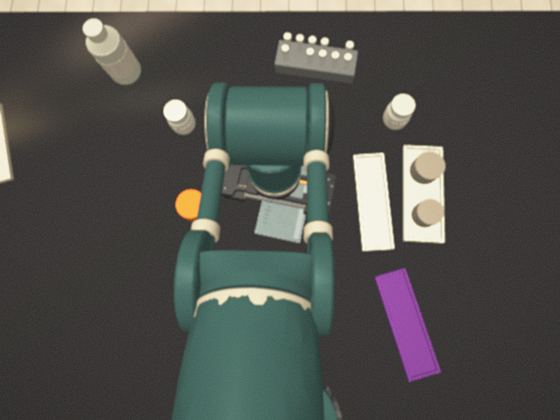

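In the side crop both cores stand upright in the wide tray at (533,178) and (621,198), and the caliper is shut at (315,285). The jars are at their original places, and the orange core and the purple tray are untouched. There is no third core in either view. Handing in.

```bash
python3 -c "
from plant import ticket
print(ticket.finish_job())"
```

```text
the job is handed in; nothing more can be done
None
```

The job is handed in, at about 56 s on the robot's clock. Only the 68 mm and 60 mm cores were present. I gauged the 68 mm one first, then the 60 mm one. Each was held against a hard stop, with about 10 N along the slide for over 0.6 s, and then stood in the wide tray. The caliper finished empty and slid fully shut.

**Last checks:**
- **Cores:** both stood upright at the height expected for cores on the tray floor. They were at about ±55 mm from the middle and within about 3 mm of the row's centre line.
- **Caliper:** the jaws met at a hard stop of about 13 N. The camera read a 3 mm gap, but it read 3–4 mm too wide with each core clamped, so I take this as shut.
- **Jars and look-alikes:** the jars were within about 2 mm of their start. The orange core and the purple tray were untouched.

**What failed or disagreed:**
- **Tool height:** the fingertips were really about 23.5 mm higher than the reported tool position. On the first grasp they closed on top of the 68 mm core with about 7 N. The core stayed put, and I corrected for the offset from then on.
- **Knocked core:** the 60 mm core was shifted about 27 mm during the run. I found it by looking again before grasping it.

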